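# Roll the sealing strip of a plate tray home

### The arm

A 6-joint arm with a two-finger parallel gripper is mounted at the origin on a cart in front of the work surface, level with it; the furniture and walls round the work are solid. World frame = base frame: x ahead of the robot, y to its left, z up, the work surface at z = 0. Lengths are in m, angles in rad, forces in N, time in s.
With the tool pointing down it reaches from about 0.3 to 0.95 m from the base axis. Payload 3.1 kg.
Tool frame: the origin (TCP) lies on the mounting face of the last link; the fingertips stand 173 mm ahead of it and the grasp point (between the pads) lies 155 mm ahead of it; z points along the fingers, y is the direction in which the jaws open and shut (so a half turn about z gives the same grasp; the last joint's range is limited). The gripper opens to 85 mm and grips with 20 to 120 N. Pads are 22 mm wide; open, the fingers measure 114 mm over their backs; the gripper's body (76 mm by 85 mm) begins 54 mm behind the grasp point. The pads swing forward as they close: fully open they stand 13 mm farther back than shut.
Start: joints at [-1.335, 0.308, 1.634, -0, 1.2, -0.07], TCP at [0.188, -0.596, 0.405] pointing down, gripper open.
Joint ranges: [-3.06, 3.06], [-0.79, 1.96], [0.05, 2.63], [-1.19, 4.34], [0.05, 2.64], [-2.94, 2.94]. Speed limits (rad/s): [2.79, 2.79, 3.14, 3.14, 3.14, 3.14].

### API

Orientations are given as a 3x3 rotation matrix whose columns are the frame's x, y, z axes.
In Python, from bench import sensors, optics, order gives the robot as it stands.
- The arm moves only by the tool drive_tool, never from a script. Its argument "plan" is a list that holds one entry, the list of rows, each a list of 6 numbers: the shift along the tool's x, y, z in m, then the turn, a rotation vector about the tool's x, y, z in rad. In form: [[[dx, dy, dz, ax, ay, az], ...]]. A call has 1 to 8 rows; each row shifts and turns the commanded pose from where the row before left it, along the tool's axes as they then stand; what a row does not reach is not made up. A row lasts 1/8 s, in which the tool goes at most 62.5 mm and 10.7 degrees, less where a joint would pass 70% of its speed; a pose out of reach is approached as far as the arm can. A call is refused whole if a number of a shift passes 0.0625 or a number of a turn 0.188, either way. A call with a gripper value outside its range is refused whole. "gripper" is the finger opening in m, from 0 to 0.0854, set as the call begins (left out, the last holds). The fingers move at their own pace and stop on an object; the grip force is fixed at half the most. Time passes only in rows, so rows that do not move let the fingers close. It gives the time, the measured TCP pose, the force and the opening at its end, in the units of the state.
- sensors.sense(): the state, without advancing time (a new reading comes with each control period).
- optics.camera(name): name is "side" or "top" or "wrist"; returns the picture (420x560x3 uint8, red, green, blue); there is no depth.
- optics.calibration(name): a dict with "fx", "fy", "cx", "cy" (pixels), "rvec" (rotation vector, rad) and "tvec" (3), from world to camera coordinates, as OpenCV has them. Camera axes: x right, y down, z forward; pixel columns grow to the right and rows downward; lengths in m; the calibration is good to about 2 mm. The wrist camera is an equidistant fisheye: a pixel r from the principal point sees the ray r / f radians off the axis. A picture is of the moment at which its call begins: read the wrist's pose just before it. calibration takes no time and is no camera call; for the wrist camera it gives the pose at the moment of the call.
- order.sign_off(): hands the job in, once; it reports no verdict.
The state is a dict: "time_s": time; "q": joint angles; "joint_vel": joint speeds; "effort": joint torques, N m; "tool_pos": TCP position; "orientation": TCP orientation; "ft_force": force on the tool from outside, world axes, zero at the start; "torque": the same for the moment, N m; "opening": finger opening in m.
Only numpy, scipy, OpenCV 4.12 (cv2) and the standard library are available. Lean on these libraries where they do the work, as an engineer would, in place of code of your own. Each camera call takes 0.05 s, during which the arm holds its last target.

### The job

Take the hand roller out of its rest and roll it along the sealing strip at the front edge of the plate tray, pressing firmly so that all seven links of the strip go fully home, but never with more than 25 N or the glass cracks. Touch the tray with nothing but the roller, stand the roller upright back in its rest, and leave the things standing round the work where they are.

Things in the scene. Friction and masses are not known exactly. Their poses are not given: they have to be found in the camera images.
- tray: plate tray, fixed: grey base 124 x 204 x 10 mm carrying a deck 112 x 192 mm with a glass plate and, along one long edge, a white sealing strip. Origin under the base's centre on the bench; the strip is on the -x side, along y; z up. Deck top is 2 mm below the home strip; the glass begins 20 mm from the strip's centre line, 0.5 mm lower than the home strip. More than 25 N on the tray cracks the glass.
- strip_mid (a point): nominal middle of the strip's top when home: 40 mm to the tray's -x side, 50 mm above the bench; axes as the tray. Strip 140 mm long (y), 14 wide. A point of the fixed base only: the deck stands on levelling screws, so the real strip lies up to 12 mm higher or lower and slopes along y up to 0.05 rad either way, which must be felt. The deck sits on rubber and gives 1 mm per 30 N.
- roller: hand roller, 76 x 45 x 92 mm, about 0.2 kg: black wheel (36 mm diameter, 30 wide) in a yoke under a flat steel bridge (42 mm along x, 76 along y, underside 38 and top 46 mm above the wheel's lowest point), wooden handle above. Origin at the wheel's lowest point when upright; z up the handle, axle along x: it rolls along its own y, either way.
- roller_grip (a point): middle of the roller's upright wooden handle, which is 30 mm along the roller's x, 24 mm along its y and 46 mm high, and stands on the bridge. This point is 69 mm above the wheel's lowest point, 23 mm above the bridge's top; axes as the roller's.
- wheel (a joint): turn of the roller's wheel (rad), free to spin; 0 at the start; 1 rad is 18 mm of rolling.
- rest: the roller's rest, fixed: dark base plate 80 x 110 x 4 mm with two upright aluminium cheeks, 44 mm wide, 10 thick, inner faces 52 mm apart along y. The roller stands in it upright, wheel hanging between the cheeks, 2 mm clear of the base plate, ends of its bridge lying on the cheeks' tops, its y along the rest's y. Origin under its centre on the bench.
- rest_top (a point): centre of the rest, midway between the cheeks at the height of their tops, 44 mm above the bench, where the underside of the bridge lies; axes as the rest's.
- link0 (a joint): how far link 0 of the strip has been pressed in (m): 0 = standing 5 mm proud, 0.005 = fully home; it starts between 0 and 0.0015 and stays where left. 19.4 mm long, centred 60 mm to the -y side of the strip's middle. Needs 8 N straight down to move and 0.5 N more per mm/s, so a light or quick pass does not seat it.
- link1 (a joint): how far link 1 of the strip has been pressed in (m): 0 = standing 5 mm proud, 0.005 = fully home; it starts between 0 and 0.0015 and stays where left. 19.4 mm long, centred 40 mm to the -y side of the strip's middle. Needs 8 N straight down to move and 0.5 N more per mm/s, so a light or quick pass does not seat it.
- link2 (a joint): how far link 2 of the strip has been pressed in (m): 0 = standing 5 mm proud, 0.005 = fully home; it starts between 0 and 0.0015 and stays where left. 19.4 mm long, centred 20 mm to the -y side of the strip's middle. Needs 8 N straight down to move and 0.5 N more per mm/s, so a light or quick pass does not seat it.
- link3 (a joint): how far link 3 of the strip has been pressed in (m): 0 = standing 5 mm proud, 0.005 = fully home; it starts between 0 and 0.0015 and stays where left. 19.4 mm long, at the strip's middle. Needs 8 N straight down to move and 0.5 N more per mm/s, so a light or quick pass does not seat it.
- link4 (a joint): how far link 4 of the strip has been pressed in (m): 0 = standing 5 mm proud, 0.005 = fully home; it starts between 0 and 0.0015 and stays where left. 19.4 mm long, centred 20 mm to the +y side of the strip's middle. Needs 8 N straight down to move and 0.5 N more per mm/s, so a light or quick pass does not seat it.
- link5 (a joint): how far link 5 of the strip has been pressed in (m): 0 = standing 5 mm proud, 0.005 = fully home; it starts between 0 and 0.0015 and stays where left. 19.4 mm long, centred 40 mm to the +y side of the strip's middle. Needs 8 N straight down to move and 0.5 N more per mm/s, so a light or quick pass does not seat it.
- link6 (a joint): how far link 6 of the strip has been pressed in (m): 0 = standing 5 mm proud, 0.005 = fully home; it starts between 0 and 0.0015 and stays where left. 19.4 mm long, centred 60 mm to the +y side of the strip's middle. Needs 8 N straight down to move and 0.5 N more per mm/s, so a light or quick pass does not seat it.
- beaker: glass beaker, 59 x 56 x 71 mm, a bystander; origin under its centre.
- dropper: dark brown dropper bottle, 37 mm across, 96 mm high, a bystander; origin under its centre.
- weighing: small glass weighing bottle, 36 mm across, 52 mm high, a bystander; origin under its centre.
- crucible_a: white crucible, 41 mm across, 32 mm high, a bystander; origin under its centre.
Mind the look-alikes: they are no part of the job. What is shaped like the roller but blue or pink is not meant.

How it is judged:
On the way, in this order (a step that is already met when the one before it is completed fails the run):
1. the roller has been taken out of its rest (distance between roller and rest above 0.1 m), for 0.1 s.
2. the roller is rolling along the strip, pressed on it: the wheel has turned 2.5 rad either way (contact force between roller and tray above 3 N and (value of joint wheel above 2.5 rad or value of joint wheel below -2.5 rad)), for 0.05 s.
3. all seven links are home (value of joint each of link0, link1, link2, link3, link4, link5, link6 above 0.0035 m), for 0.2 s.
At the end, for the whole second after the job is handed in: All seven links are home (each in at least 3.5 of 5 mm); the roller stands released, still and upright (0.1 rad) in its rest, within 12 mm of its centre, turned along it within 0.25 rad, the bridge down on the cheeks (wheel bottom under 10 mm above the bench) (all of step 3 and horizontal distance between roller and rest below 0.012 m and z of roller in the frame of rest below 0.01 m and angle between roller's own z axis and vertical below 0.1 rad and angle between the y axis of roller and the y axis of rest, either way round below 0.25 rad and linear speed of roller below 0.02 m/s and contact force between the fingers and roller below 0.1 N); the robot touches nothing.
It fails at once if the roller pressed on the tray with more than 25 N (contact force between roller and tray above 25 N).
It fails at once if the gripper or arm touched the tray (contact force between any of the fingers, the arm and tray above 1 N).
It fails at once if a bystander was moved more than 20 mm (distance of any of beaker, dropper, weighing, crucible_a from where it was at the start of the episode above 0.02 m).
It also fails if it takes over 72 s, if anything falls off the work surface, if the arm or the gripper's body presses on something with over 40 N, if the wrist force passes 120 N, or if a joint passes its speed limit or range.

## Working session

There is one attempt and no reset: what is moved stays moved. The work goes in short steps, Python scripts to look and compute and a tool call to move; the robot and the scene stay as the last step left them, time stands still between calls to the robot, and variables do not carry over. Pictures are saved under pics/ and viewed, and the job is handed in when it is done.

Besides the shell and the picture viewer there is one more tool, called after "Request:" in YAML: its name, and indented under it one key for each argument. drive_tool: Moves the arm, as the interface text tells. Its arguments: {"type":"object","properties":{"plan":{"type":"array"},"gripper":{"type":"number"}},"required":["plan"]}

```bash
ls; mkdir -p pics; python3 - <<'E'
from bench import sensors, optics, order
import cv2
print(sensors.sense())
for n in ("side","top","wrist"):
    c=optics.calibration(n); print(n,c)
    cv2.imwrite(f"pics/{n}0.png",cv2.cvtColor(optics.camera(n),cv2.COLOR_RGB2BGR))
E
```

```text
pics
{'time_s': 0.0, 'q': array([-1.33473220e+00,  3.08991090e-01,  1.63521351e+00, -9.53165596e-06,
        1.19970083e+00, -6.96838881e-02]), 'joint_vel': array([-0.00021489,  0.0008575 , -0.00013996, -0.00044162, -0.00080897,
        0.00041367]), 'effort': array([ 2.26527400e-04, -4.15248907e+01, -2.76665819e+01,  7.62184709e-05,
        1.02708436e-02, -1.14204471e-05]), 'tool_pos': array([ 0.18800954, -0.59559569,  0.40344244]), 'orientation': array([[ 9.53621060e-01,  3.01009257e-01, -5.49544357e-04],
       [ 3.01009720e-01, -9.53618425e-01,  2.24656042e-03],
       [ 1.52179857e-04, -2.30778552e-03, -9.99997325e-01]]), 'ft_force': array([ 0.1258693 , -0.41990422, -0.09625474]), 'torque': array([-0.00321401, -0.00631312, -0.03458417]), 'opening': 0.08524263357485934}
side {'fx': 396.4683437916258, 'fy': 396.4683437916258, 'cx': 277.90017861418585, 'cy': 208.26145386487983, 'rvec': array([ 0.12908147, -2.76857145,  1.4204963 ]), 'tvec': array([0.52576794, 0.12209452, 0.99895823])}
top {'fx': 401.0898797420776, 'fy': 401.0898797420776, 'cx': 274.60678346910004, 'cy': 206.75009543891485, 'rvec': array([ 2.11866059, -2.17562392,  0.13198431]), 'tvec': array([-0.00150513,  0.53748166,  1.00955104])}
wrist {'fx': 325.19226210127806, 'fy': 325.19226210127806, 'cx': 282.9426363562138, 'cy': 210.71268448018435, 'rvec': array([-2.33429821,  1.70926552,  0.25714383]), 'tvec': array([-0.62372867, -0.03817019,  0.37895402])}
```

View pics/top0.png

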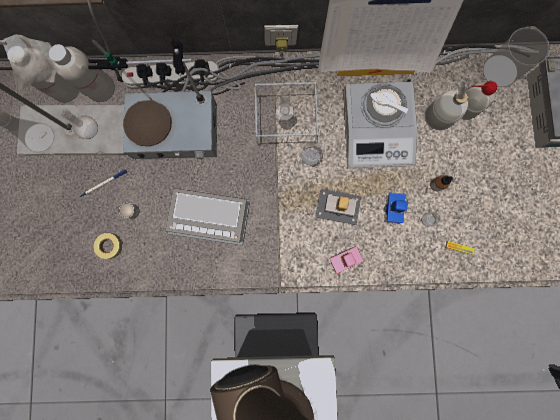

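View pics/side0.png

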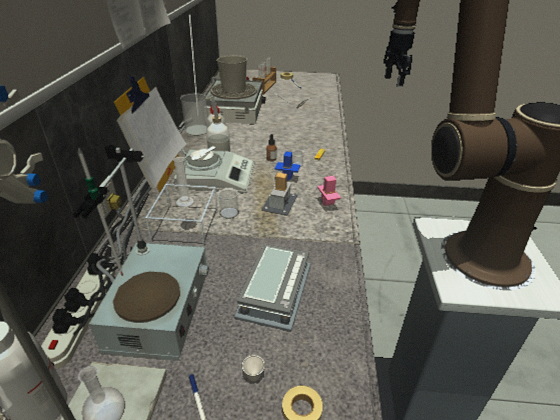

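View pics/wrist0.png

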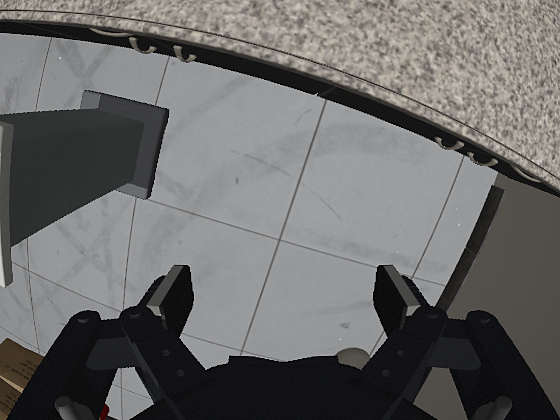

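Candidates: the tan/steel roller in its dark rest at top pixel (343,204), the blue one at (397,207), and the pink one at (346,260). The first matches the description. The tray is at (207,216), with its strip on the near side. I'll check in close crops.

```bash
python3 - <<'E'
import cv2
a=cv2.imread("pics/top0.png")
cv2.imwrite("pics/c1.png",cv2.resize(a[180:280,305:425],None,fx=6,fy=6,interpolation=cv2.INTER_CUBIC))
cv2.imwrite("pics/c2.png",cv2.resize(a[185:250,160:255],None,fx=8,fy=8,interpolation=cv2.INTER_CUBIC))
b=cv2.imread("pics/side0.png")
cv2.imwrite("pics/c3.png",cv2.resize(b[140:230,220:350],None,fx=6,fy=6,interpolation=cv2.INTER_CUBIC))
cv2.imwrite("pics/c4.png",cv2.resize(b[235:340,225:325],None,fx=5.5,fy=5.5,interpolation=cv2.INTER_CUBIC))
E
```

```text
(no output)
```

View pics/c1.png

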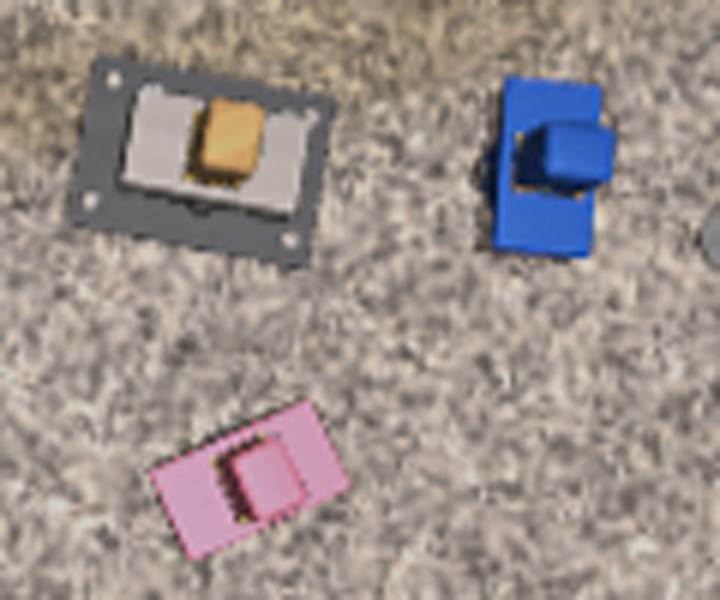

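View pics/c2.png

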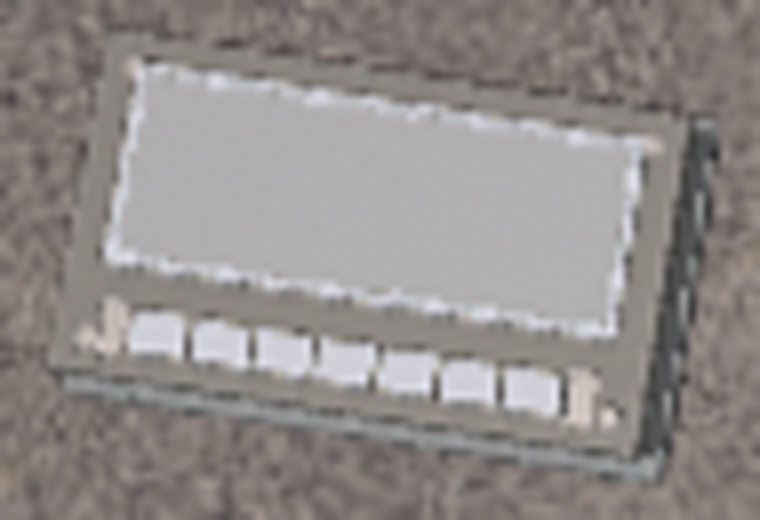

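View pics/c3.png

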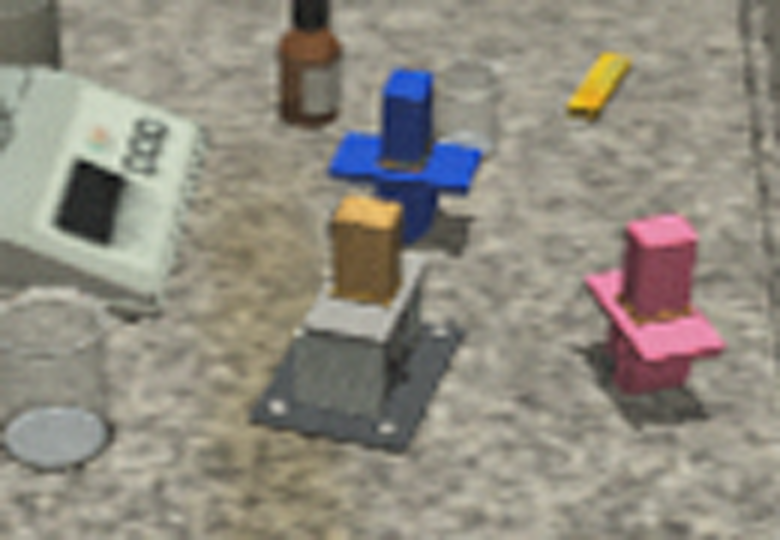

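View pics/c4.png

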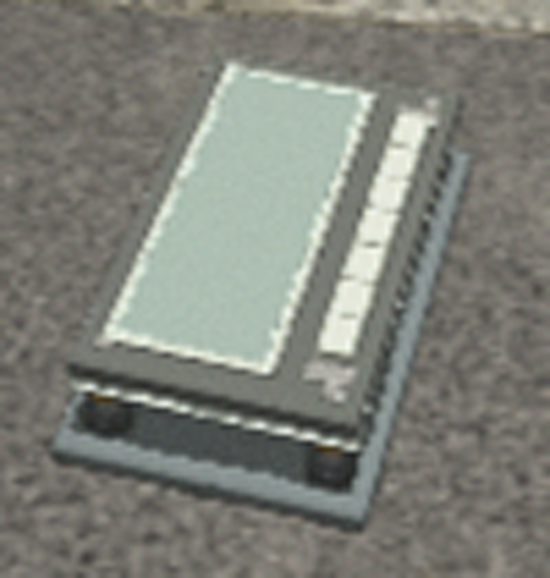

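```bash
cat > h.py <<'E'
import numpy as np, cv2
from scipy.optimize import least_squares
from scipy.spatial.transform import Rotation as R
from bench import sensors, optics, order
def proj(cal,P):
    P=np.atleast_2d(P).astype(float)
    C=P@R.from_rotvec(cal['rvec']).as_matrix().T+cal['tvec']
    if cal.get('fish'):
        r=np.hypot(C[:,0],C[:,1]); th=np.arctan2(r,C[:,2]); k=th/np.maximum(r,1e-9)
        return np.c_[cal['fx']*k*C[:,0]+cal['cx'],cal['fy']*k*C[:,1]+cal['cy']]
    return np.c_[cal['fx']*C[:,0]/C[:,2]+cal['cx'],cal['fy']*C[:,1]/C[:,2]+cal['cy']]
def cal(n):
    c=dict(optics.calibration(n)); c['fish']=(n=='wrist'); return c
def body(x,y,yaw,P):
    P=np.atleast_2d(P).astype(float); c,s=np.cos(yaw),np.sin(yaw)
    return np.c_[x+c*P[:,0]-s*P[:,1],y+s*P[:,0]+c*P[:,1],P[:,2]]
def fitbody(obs,x0,nz=False):
    # obs: list of (cal, P_local(3), pix)
    def f(v): return np.concatenate([(proj(c,body(*v[:3],np.array(P)))[0]-np.array(u)) for c,P,u in obs])
    s=least_squares(f,x0,loss='soft_l1',f_scale=1.); return s.x,f(s.x).reshape(-1,2)
E
python3 - <<'E'
from h import *
T,S=cal('top'),cal('side')
print('camT',-R.from_rotvec(T['rvec']).as_matrix().T@T['tvec'],'camS',-R.from_rotvec(S['rvec']).as_matrix().T@S['tvec'])
t1=lambda x,y:(x/6+305-.42,y/6+180-.42); t2=lambda x,y:(x/8+160-.44,y/8+185-.44)
s3=lambda x,y:(x/6+220-.42,y/6+140-.42); s4=lambda x,y:(x/5.5+225-.41,y/5.5+235-.41)
def tri(a,b):
    s=least_squares(lambda p:np.concatenate([proj(T,p)[0]-a,proj(S,p)[0]-b]),[0.5,0,0.05]);return s.x,s.fun
# handle top centre
print('handletop',tri(t1(239,128),s3(367,211)))
print('link6',tri(t2(155,336),s4(338,333)));print('link0',tri(t2(531,391),s4(411,127)))
# rest: top image up=+x, left=+y
r=[(T,[.04,.055,.004],t1(97,57)),(T,[.04,-.055,.004],t1(335,98)),(T,[-.04,-.055,.004],t1(305,267)),(T,[-.04,.055,.004],t1(68,224)),
 (S,[.04,.055,.004],s3(250,421)),(S,[-.04,.055,.004],s3(405,452)),(S,[-.04,-.055,.004],s3(464,333))]
print('rest',fitbody(r,[.5,-.1,-.1]))
b=[(T,[-.062,.102,.010],t2(63,385)),(T,[-.062,-.102,.010],t2(662,468)),(T,[.062,-.102,.010],t2(718,122)),
 (S,[-.062,-.102,.010],s4(468,155)),(S,[-.062,.102,.010],s4(364,514)),(S,[.062,.102,.010],s4(55,443))]
print('tray',fitbody(b,[.5,.2,-.1]))
E
```

```text
camT [ 0.39799156 -0.02510252  1.07193968] camS [0.46933763 0.78317228 0.67499623]
handletop (array([ 0.53841958, -0.1884361 ,  0.09300756]), array([ 0.00415285,  0.3798625 , -0.43224845, -0.08252082]))
link6 (array([0.49135202, 0.22847811, 0.05773323]), array([ 0.01031479, -0.46203899,  0.36721039,  0.05727265]))
link0 (array([0.469804  , 0.1095415 , 0.05386054]), array([ 0.00013753, -0.00446038,  0.00397646,  0.00058491]))
rest (array([ 0.53827552, -0.18466558, -0.21329618]), array([[-0.71366828, -0.99760085],
       [-0.03056836, -0.40770969],
       [ 0.19305711,  0.5688926 ],
       [-1.02475725,  0.13091142],
       [-0.28168371, -0.84974179],
       [ 0.48429361, -0.86379866],
       [ 0.57527272, -1.37294615]]))
tray (array([ 0.52158195,  0.16160334, -0.17144455]), array([[-0.64553463,  0.43727512],
       [ 0.24142229,  1.21423107],
       [ 0.4372161 , -1.46014953],
       [ 0.48339723, -1.60671108],
       [ 0.15877903,  0.35389706],
       [-1.55116018,  0.19232907]]))
```

```bash
cat >> h.py <<'E'
def down(yaw,):
    c,s=np.cos(yaw),np.sin(yaw)
    return np.array([[c,s,0],[s,-c,0],[0,0,-1.]])
def rows(pos,Rt,n,p0=None,R0=None,nd=4):
    s=sensors.sense(); p=np.array(s['tool_pos'] if p0 is None else p0); Rc=np.array(s['orientation'] if R0 is None else R0)
    u,_,v=np.linalg.svd(Rc); Rc=u@v; out=[]
    for i in range(n):
        k=n-i
        d=np.round(Rc.T@((np.array(pos)-p)/k),nd)
        w=np.round(R.from_matrix(Rc.T@Rt).as_rotvec()/k,nd)
        out.append([*map(float,d),*map(float,w)])
        p=p+Rc@d; Rc=Rc@R.from_rotvec(w).as_matrix()
    print('max',np.abs(np.array(out)[:,:3]).max(),np.linalg.norm(np.array(out)[:,:3],axis=1).max())
    print(str(out).replace(' ',''))
E
python3 - <<'E'
from h import *
rows([.50,-.187,.36],down(-.2),10,p0=[.188,-.596,.405])
E
```

```text
max 0.045 0.05167833201642638
[[0.0421,-0.0296,0.0046,-0.0002,0.0,0.0506],[0.0405,-0.0317,0.0045,-0.0002,0.0,0.0506],[0.0389,-0.0337,0.0045,-0.0002,0.0,0.0506],[0.0371,-0.0356,0.0045,-0.0002,0.0,0.0506],[0.0352,-0.0375,0.0045,-0.0002,0.0001,0.0506],[0.0333,-0.0392,0.0046,-0.0002,0.0,0.0506],[0.0313,-0.0408,0.0045,-0.0001,0.0,0.0506],[0.0292,-0.0424,0.0045,-0.0002,0.0001,0.0505],[0.027,-0.0438,0.0046,-0.0001,0.0,0.0506],[0.0248,-0.045,0.0045,-0.0002,0.0001,0.0505]]
```

Request:
drive_tool:
  plan:
    - [[0.052, -0.037, 0.005, 0, 0, 0.06], [0.05, -0.04, 0.005, 0, 0, 0.06], [0.047, -0.043, 0.005, 0, 0, 0.06], [0.044, -0.046, 0.005, 0, 0, 0.06], [0.041, -0.047, 0.005, 0, 0, 0.065], [0.038, -0.048, 0.005, 0, 0, 0.065], [0.035, -0.05, 0.005, 0, 0, 0.065], [0.02, -0.05, 0.005, 0, 0, 0.07]]
  gripper: 0.0854

```text
time_s: 1.15
tool_pos: [0.4792, -0.2027, 0.365]
orientation: [[0.98, -0.2, 0.001], [-0.2, -0.98, -0.0], [0.001, 0.0, -1.0]]
ft_force: [0.2, 0.3, 0.2]
opening: 0.0853
```

```bash
python3 - <<'E'
from h import *
print(sensors.sense()['tool_pos'])
rows([.50,-.187,.36],down(-.2),3)
import pickle
c=cal('wrist');im=optics.camera('wrist');pickle.dump(c,open('w1.pkl','wb'))
cv2.imwrite('pics/w1.png',cv2.cvtColor(im,cv2.COLOR_RGB2BGR))
print(proj(c,[[.538,-.186,.098],[.538,-.186,.0]]))
E
```

```text
[ 0.47924436 -0.20272848  0.3650493 ]
max 0.0065 0.008875809822207774
[[0.0057,-0.0065,0.0017,0.0,-0.0003,-0.0003],[0.0058,-0.0065,0.0017,0.0,-0.0003,-0.0003],[0.0057,-0.0065,0.0017,0.0001,-0.0002,-0.0003]]
[[244.19558986 142.64957987]
 [255.44221914 134.4262234 ]]
```

View pics/w1.png

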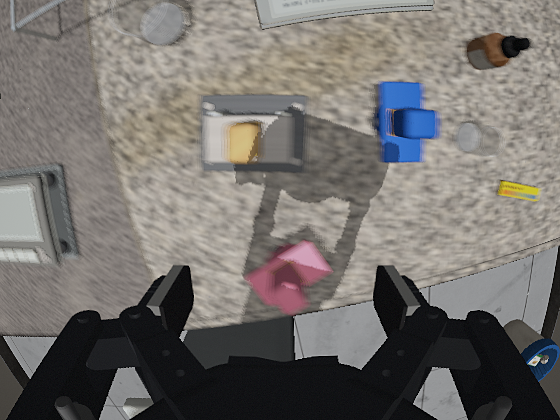

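The real roller, with tan handle and steel bridge, sits in its rest at (245,138). The blue one is at (400,122) and the pink one at (290,278). This picture is motion-blurred, so I'll close in and retake it.

Request:
drive_tool:
  plan:
    - [[0.006, -0.0065, 0.03, 0, 0, 0], [0, 0, 0.03, 0, 0, 0], [0, 0, 0, 0, 0, 0], [0, 0, 0, 0, 0, 0]]

```text
time_s: 1.7
tool_pos: [0.4854, -0.1998, 0.3059]
orientation: [[0.98, -0.198, 0.001], [-0.198, -0.98, -0.0], [0.001, 0.0, -1.0]]
ft_force: [-0.7, -0.9, -0.8]
opening: 0.0853
```

```bash
python3 - <<'E'
from h import *
print(sensors.sense()['tool_pos'])
import pickle
c=cal('wrist');im=optics.camera('wrist');pickle.dump(c,open('w2.pkl','wb'))
im=cv2.cvtColor(im,cv2.COLOR_RGB2BGR)
cv2.imwrite('pics/w2.png',im)
u=proj(c,[.538,-.186,.098])[0];print(u)
x0,y0=int(u[0])-80,max(0,int(u[1])-70);print(x0,y0)
cv2.imwrite('pics/w2c.png',cv2.resize(im[y0:y0+120,x0:x0+160],None,fx=5,fy=5,interpolation=cv2.INTER_CUBIC))
E
```

```text
[ 0.48541469 -0.19979522  0.30586133]
[239.29973452 161.64560011]
159 91
```

View pics/w2c.png

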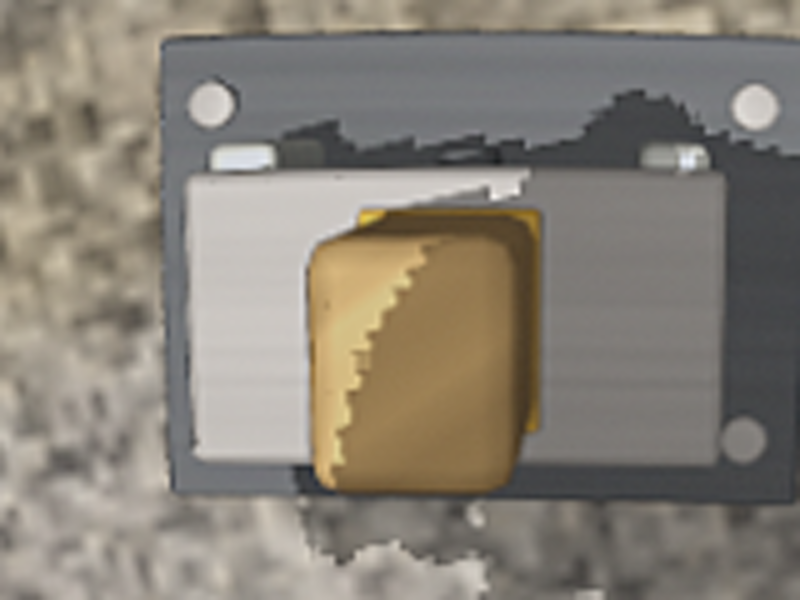

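```bash
python3 - <<'E'
from h import *
import pickle
c=pickle.load(open('w2.pkl','rb'))
w=lambda x,y:(x/5+159-.4,y/5+91-.4)
z=.052
o=[(c,[.021,.038,z],w(188,172)),(c,[.021,-.038,z],w(724,171)),(c,[-.021,-.038,z],w(718,464)),(c,[-.021,.038,z],w(195,462))]
v,r=fitbody(o,[.538,-.186,-.2]);print(v,r)
o=[(c,[.04,.055,.004],w(162,38)),(c,[-.04,.055,.004],w(173,490))]
v2,r=fitbody(o,v);print('rest',v2,r)
x,y,t=v
t=t
rows([x,y,.306],down(t),3)
E
```

```text
[ 0.53662975 -0.18616003 -0.21232452] [[-1.63090703 -0.38002914]
 [ 1.24894959 -0.70914327]
 [ 0.93204823  0.86232457]
 [-1.03322386  0.45189735]]
rest [ 0.53924062 -0.18738063 -0.21824261] [[-0.0309276  -0.88704509]
 [-0.00524386  0.97445186]]
max 0.0157 0.017621861422676095
[[0.0157,-0.0079,0.0002,0.0002,-0.0007,0.0042],[0.0157,-0.0079,0.0001,0.0002,-0.0007,0.0042],[0.0157,-0.008,0.0002,0.0002,-0.0007,0.0043]]
```

Request:
drive_tool:
  plan:
    - [[0.024, -0.012, 0, 0, 0, 0.006], [0.024, -0.0122, 0, 0, 0, 0.007], [0, 0, 0.025, 0, 0, 0], [0, 0, 0.025, 0, 0, 0], [0, 0, 0.025, 0, 0, 0], [0, 0, 0, 0, 0, 0]]

```text
time_s: 2.5
tool_pos: [0.5365, -0.1854, 0.2296]
orientation: [[0.977, -0.211, -0.002], [-0.211, -0.977, 0.001], [-0.002, -0.0, -1.0]]
ft_force: [0.3, 0.1, -0.5]
opening: 0.0849
```

```bash
python3 - <<'E'
from h import *
print(sensors.sense()['tool_pos'])
for n in('wrist','side'):
    im=cv2.cvtColor(optics.camera(n),cv2.COLOR_RGB2BGR)
    if n=='side': im=cv2.resize(im[100:260,200:400],None,fx=4,fy=4,interpolation=cv2.INTER_CUBIC)
    cv2.imwrite(f'pics/g1{n}.png',im)
E
```

```text
[ 0.53650811 -0.1854034   0.22956027]
```

View pics/g1wrist.png

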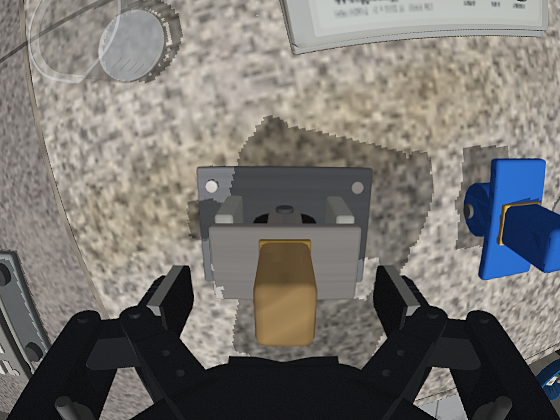

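View pics/g1side.png

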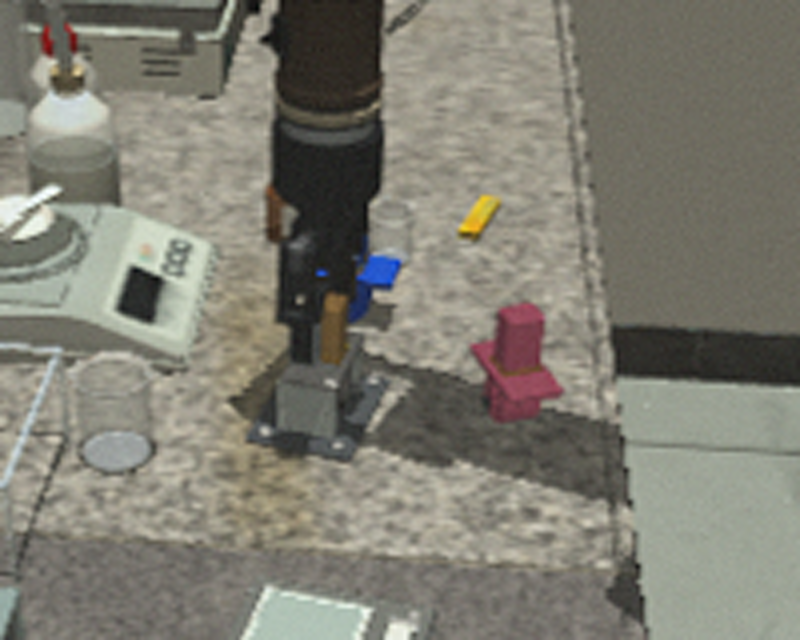

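```bash
python3 - <<'E'
from h import *
S=cal('side');s=sensors.sense();p=s['tool_pos'];Rt=s['orientation']
g=p+Rt@[0,0,.155]
f=lambda P:((proj(S,P)-[200,100])*4+1.5).round(0)
for y in(-.045,-.0425): 
  for z in (.173-.013,.14): print(y,z,f(p+Rt@[0,y,z]), [f(p+Rt@[dx,y,z])[0].tolist() for dx in(-.011,.011)])
print('handle',[f(body(.538,-.1865,-.213,[dx,0.012,z])).tolist() for z in(.052,.098) for dx in(-.015,.015)])
E
python3 -c "
import cv2
a=cv2.imread('pics/g1side.png')
cv2.imwrite('pics/g1s2.png',cv2.resize(a[150:480,200:450],None,fx=2.4,fy=1.8))"
```

```text
-0.045 0.15999999999999998 [[304. 360.]] [[319.0, 363.0], [289.0, 357.0]]
-0.045 0.14 [[304. 336.]] [[319.0, 338.0], [289.0, 333.0]]
-0.0425 0.15999999999999998 [[305. 358.]] [[320.0, 361.0], [290.0, 355.0]]
-0.0425 0.14 [[305. 334.]] [[320.0, 337.0], [290.0, 331.0]]
handle [[[337.0, 362.0]], [[297.0, 355.0]], [[339.0, 307.0]], [[298.0, 300.0]]]
```

View pics/g1s2.png

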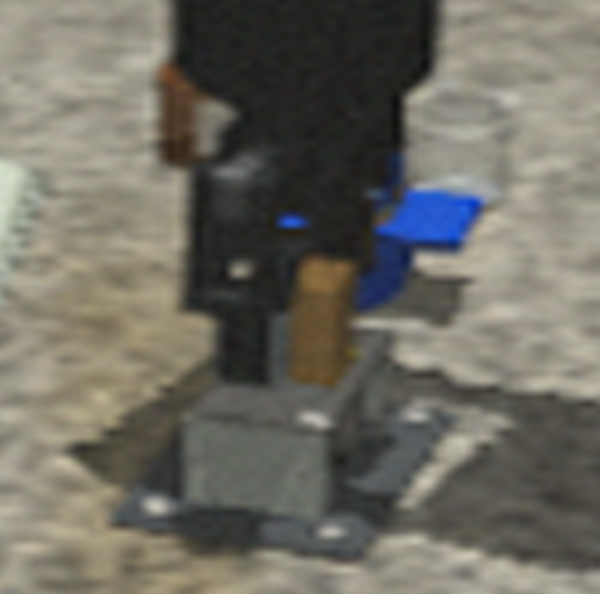

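```bash
python3 - <<'E'
from h import *
c=cal('wrist');s=sensors.sense();p=s['tool_pos'];Rt=s['orientation']
print('cam in tool',Rt.T@(-R.from_rotvec(c['rvec']).as_matrix().T@c['tvec']-p))
for z in (.16,.142):
  for y in(-.0425,.0425): print(z,y,[proj(c,p+Rt@[dx,y,z])[0].round(0).tolist() for dx in(-.011,.011)])
z=.052
o=[(c,[.021,.038,z],(210,227)),(c,[.021,-.038,z],(362,226)),(c,[-.021,-.038,z],(358,298)),(c,[-.021,.038,z],(222,298))]
print(fitbody(o,[.538,-.186,-.2]))
z=.098
for v in ([.5366,-.1862,-.213],[.533,-.186,-.213],[.54,-.186,-.213]):
  print(v,[proj(c,body(*v,[a,b,z]))[0].round(0).tolist() for a,b in((.015,.012),(.015,-.012),(-.015,-.012),(-.015,.012))],[proj(c,body(*v,[a,b,.052]))[0].round(0).tolist() for a,b in((.015,.012),(.015,-.012))])
im=cv2.imread('pics/g1wrist.png');cv2.imwrite('pics/g1wc.png',cv2.resize(im[200:360,140:420],None,fx=2.8,fy=2.8,interpolation=cv2.INTER_CUBIC))
E
```

```text
cam in tool [7.43152393e-02 9.92734250e-05 3.12415429e-02]
0.16 -0.0425 [[194.0, 302.0], [189.0, 262.0]]
0.16 0.0425 [[371.0, 303.0], [377.0, 262.0]]
0.142 -0.0425 [[185.0, 324.0], [177.0, 281.0]]
0.142 0.0425 [[381.0, 325.0], [388.0, 281.0]]
(array([ 0.53767037, -0.18842481, -0.20054553]), array([[ 0.2674109 ,  0.05148183],
       [ 2.16152254, -0.6636919 ],
       [-0.35472712, -0.09316448],
       [-4.19804821,  1.60301371]]))
[0.5366, -0.1862, -0.213] [[251.0, 288.0], [317.0, 288.0], [313.0, 350.0], [255.0, 350.0]] [[260.0, 241.0], [308.0, 241.0]]
[0.533, -0.186, -0.213] [[253.0, 296.0], [318.0, 296.0], [314.0, 356.0], [256.0, 356.0]] [[261.0, 247.0], [309.0, 247.0]]
[0.54, -0.186, -0.213] [[248.0, 280.0], [315.0, 280.0], [312.0, 344.0], [252.0, 344.0]] [[258.0, 235.0], [307.0, 235.0]]
```

View pics/g1wc.png

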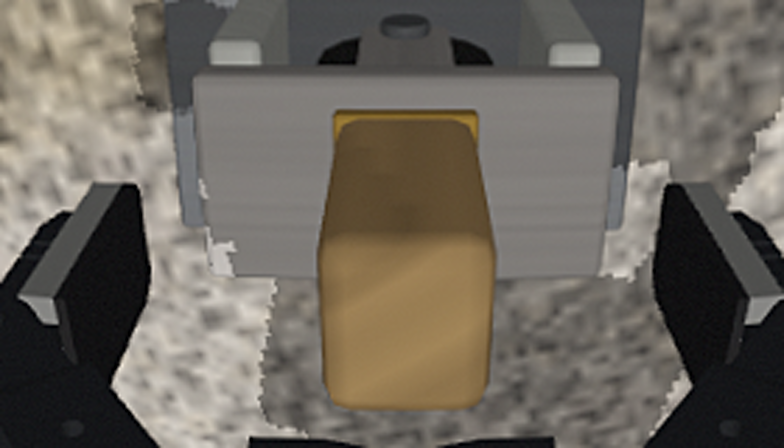

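Request:
drive_tool:
  plan:
    - [[0, 0, 0, 0, 0, 0], [0, 0, 0, 0, 0, 0], [0, 0, 0, 0, 0, 0], [0, 0, 0, 0, 0, 0], [0, 0, 0, 0, 0, 0], [0, 0, 0, 0, 0, 0]]
  gripper: 0.01

```text
time_s: 3.35
tool_pos: [0.5375, -0.1854, 0.2308]
orientation: [[0.978, -0.211, 0.001], [-0.211, -0.978, -0.0], [0.001, 0.0, -1.0]]
ft_force: [-0.1, -0.4, 5.4]
opening: 0.0234
```

Request:
drive_tool:
  plan:
    - [[0, 0, -0.01, 0, 0, 0], [0, 0, -0.02, 0, 0, 0], [0, 0, -0.04, 0, 0, 0], [0, 0, -0.04, 0, 0, 0], [0, 0, -0.03, 0, 0, 0], [0, 0, 0, 0, 0, 0]]

```text
time_s: 4.1
tool_pos: [0.5381, -0.1858, 0.3742]
orientation: [[0.978, -0.211, 0.007], [-0.211, -0.978, -0.003], [0.008, 0.002, -1.0]]
ft_force: [0.5, -0.4, -2.5]
opening: 0.0236
```

```bash
python3 - <<'E'
from h import *
import pickle
for _ in range(3): print(sensors.sense()['ft_force'],sensors.sense()['tool_pos'])
c=cal('wrist');im=optics.camera('wrist');pickle.dump(c,open('w3.pkl','wb'))
cv2.imwrite('pics/l1w.png',cv2.cvtColor(im,cv2.COLOR_RGB2BGR))
im=cv2.cvtColor(optics.camera('side'),cv2.COLOR_RGB2BGR)
cv2.imwrite('pics/l1s.png',cv2.resize(im[60:220,200:400],None,fx=4,fy=3.75,interpolation=cv2.INTER_CUBIC))
rows([.478,.169,.37],down(-.179),8)
E
```

```text
[ 0.47868491 -0.4336383  -2.5147054 ] [ 0.53814682 -0.18575371  0.37416922]
[ 0.47868491 -0.4336383  -2.5147054 ] [ 0.53814682 -0.18575371  0.37416922]
[ 0.47868491 -0.4336383  -2.5147054 ] [ 0.53814682 -0.18575371  0.37416922]
max 0.0422 0.04489732731466318
[[-0.0165,-0.0417,-0.0,-0.0,0.0001,-0.0042],[-0.0163,-0.0418,-0.0,-0.0,0.0001,-0.0041],[-0.0161,-0.0419,-0.0,-0.0,0.0,-0.0042],[-0.016,-0.0419,-0.0,-0.0,0.0001,-0.0041],[-0.0158,-0.042,-0.0,-0.0,0.0,-0.0042],[-0.0156,-0.0421,-0.0,-0.0,0.0001,-0.0041],[-0.0154,-0.0421,-0.0,-0.0001,0.0,-0.0042],[-0.0153,-0.0422,-0.0001,-0.0,0.0001,-0.0041]]
```

View pics/l1w.png

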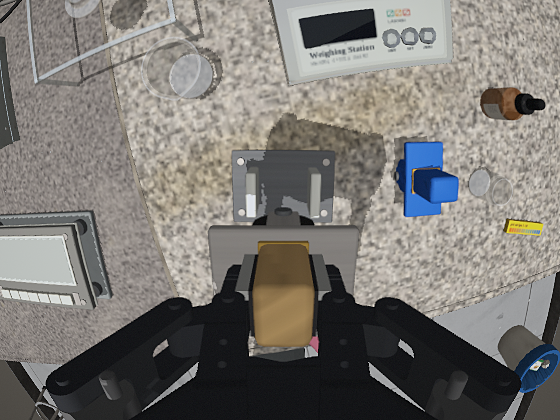

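View pics/l1s.png

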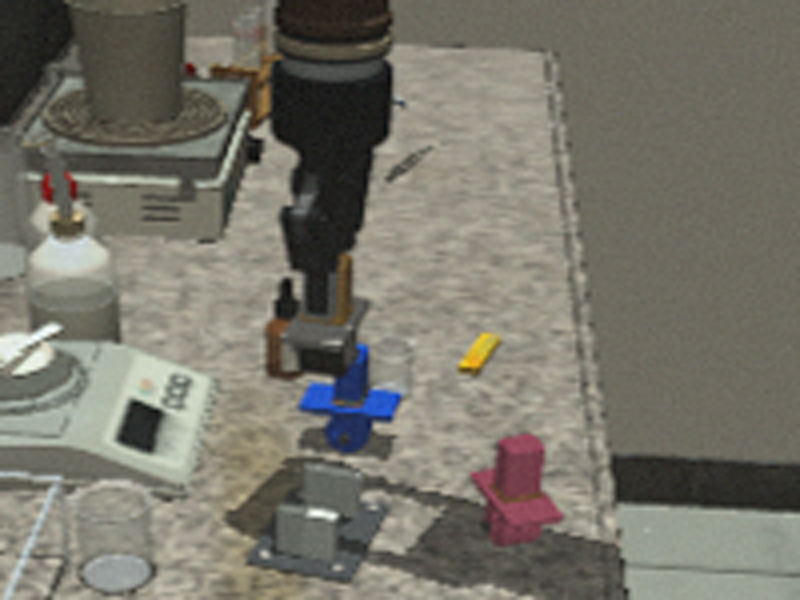

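```bash
python3 - <<'E'
from h import *
rows([.42,.169,.372],down(-.179),8)
E
```

```text
max 0.0408 0.04664214832101969
[[-0.0236,-0.0402,-0.0002,-0.0,0.0001,-0.0042],[-0.0234,-0.0403,-0.0003,-0.0,0.0001,-0.0041],[-0.0232,-0.0404,-0.0003,-0.0,0.0,-0.0042],[-0.0231,-0.0405,-0.0002,-0.0,0.0001,-0.0041],[-0.0229,-0.0406,-0.0003,-0.0,0.0,-0.0042],[-0.0227,-0.0407,-0.0002,-0.0,0.0001,-0.0041],[-0.0226,-0.0408,-0.0003,-0.0001,0.0,-0.0042],[-0.0224,-0.0408,-0.0002,-0.0,0.0001,-0.0041]]
```

Request:
drive_tool:
  plan:
    - [[-0.02, -0.034, 0, 0, 0, -0.004], [-0.027, -0.046, 0, 0, 0, -0.004], [-0.027, -0.047, 0, 0, 0, -0.005], [-0.027, -0.047, 0, 0, 0, -0.005], [-0.027, -0.047, 0, 0, 0, -0.005], [-0.027, -0.047, 0, 0, 0, -0.005], [-0.019, -0.036, 0, 0, 0, -0.004], [-0.01, -0.02, 0, 0, 0, 0]]

```text
time_s: 5.2
tool_pos: [0.4183, 0.17, 0.3679]
orientation: [[0.984, -0.177, -0.005], [-0.177, -0.984, -0.001], [-0.004, 0.002, -1.0]]
ft_force: [1.0, 0.9, -1.8]
opening: 0.0234
```

Request:
drive_tool:
  plan:
    - [[0, 0, 0, 0, 0, 0], [0, 0, 0, 0, 0, 0]]

```text
time_s: 5.45
tool_pos: [0.4199, 0.168, 0.3689]
orientation: [[0.984, -0.179, -0.002], [-0.179, -0.984, -0.001], [-0.002, 0.002, -1.0]]
ft_force: [-0.3, 0.7, -1.5]
opening: 0.0231
```

```bash
python3 - <<'E'
from h import *
import pickle
s=sensors.sense(); print(s['tool_pos'],s['ft_force'])
c=cal('wrist');im=optics.camera('wrist');pickle.dump((c,s),open('w4.pkl','wb'))
cv2.imwrite('pics/t1w.png',cv2.cvtColor(im,cv2.COLOR_RGB2BGR))
E
```

```text
[0.41988671 0.16804324 0.36886545] [-0.28266117  0.66224047 -1.50774884]
```

View pics/t1w.png

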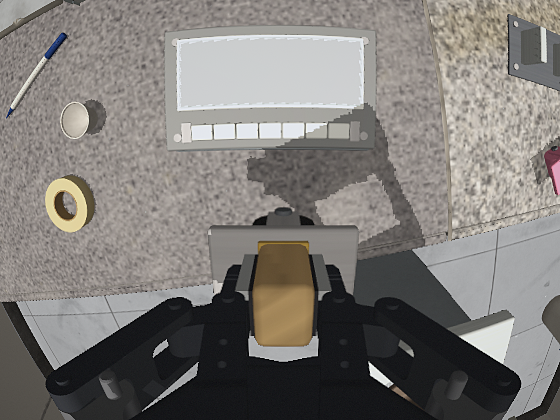

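```bash
python3 - <<'E'
import cv2
im=cv2.imread('pics/t1w.png');cv2.imwrite('pics/t1wc.png',cv2.resize(im[100:160,160:380],None,fx=3.6,fy=6,interpolation=cv2.INTER_CUBIC))
E
```

```text
(no output)
```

View pics/t1wc.png

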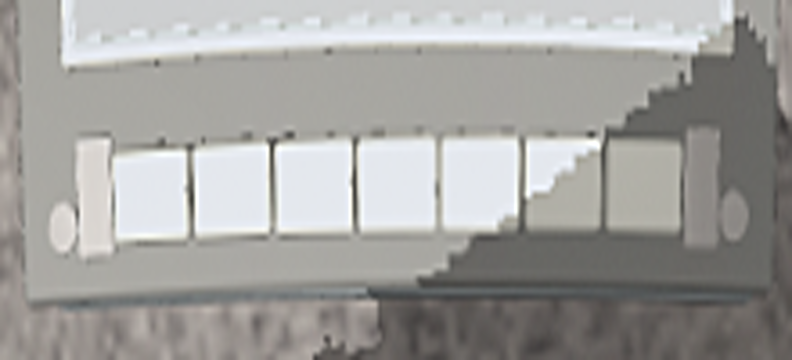

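```bash
python3 - <<'E'
from h import *
import pickle
c,s=pickle.load(open('w4.pkl','rb'));T,S=cal('top'),cal('side')
a6,a0=(201.3,132.1),(338.2,130.8)
def ray(c,u,z):
    return least_squares(lambda p:proj(c,[p[0],p[1],z])[0]-u,[.48,.17]).x
for z in(.045,.050,.055,.06,.065):
    p6,p0=ray(c,a6,z),ray(c,a0,z); d=p6-p0
    print(z,'mid',(p6+p0)/2,'len',np.linalg.norm(d),'yaw',-np.arctan2(d[0],d[1]))
t2=lambda x,y:(x/8+160-.44,y/8+185-.44);s4=lambda x,y:(x/5.5+225-.41,y/5.5+235-.41)
b6,b0=t2(155,336),t2(531,391);e6,e0=s4(338,333),s4(411,127)
def f(v):
    p6,p0=v[:3],v[3:]
    return np.concatenate([proj(c,p6)[0]-a6,proj(c,p0)[0]-a0,proj(T,p6)[0]-b6,proj(T,p0)[0]-b0,proj(S,p6)[0]-e6,proj(S,p0)[0]-e0,[(np.linalg.norm(p6-p0)-.12)*2000]])
r=least_squares(f,[.49,.23,.055,.47,.11,.055]);print(r.x.round(4),r.fun.round(2));m=(r.x[:3]+r.x[3:])/2;d=r.x[:3]-r.x[3:];print(m,-np.arctan2(d[0],d[1]))
E
```

```text
0.045 mid [0.48043447 0.16897232] len 0.12402765608718484 yaw -0.1765599806735741
0.05 mid [0.48064744 0.16872679] len 0.12190709526226283 yaw -0.17655998067357442
0.055 mid [0.48086042 0.16848126] len 0.11978653443734084 yaw -0.17655998067357379
0.06 mid [0.48107339 0.16823574] len 0.11766597361241887 yaw -0.17655998067357453
0.065 mid [0.48128636 0.16799021] len 0.11554541278749676 yaw -0.17655998067357406
[0.4914 0.2273 0.0563 0.4701 0.1093 0.0535] [-0.25  0.04  0.03  0.1   0.6  -0.45  0.12 -0.13  0.36  0.09 -0.14  0.02
 -0.03]
[0.4807655  0.1682964  0.05492863] -0.1782895987357689
```

```bash
python3 - <<'E'
from h import *
rows([.4701,.1095,.300],down(-.177),4)
E
```

```text
max 0.0173 0.025840085139178622
[[0.0149,0.0121,0.0173,0.0003,0.0004,-0.001],[0.0149,0.0121,0.0173,0.0003,0.0004,-0.0009],[0.0149,0.0121,0.0173,0.0004,0.0004,-0.001],[0.0149,0.0121,0.0173,0.0003,0.0004,-0.0009]]
```

Request:
drive_tool:
  plan:
    - [[0.015, 0.012, 0.012, 0, 0, -0.001], [0.015, 0.012, 0.016, 0, 0, -0.001], [0.015, 0.0122, 0.016, 0, 0, 0], [0.0148, 0.0122, 0.016, 0, 0, 0], [0, 0, 0.008, 0, 0, 0], [0, 0, 0, 0, 0, 0], [0, 0, 0, 0, 0, 0]]

```text
time_s: 6.38
tool_pos: [0.4704, 0.1104, 0.3025]
orientation: [[0.984, -0.177, 0.0], [-0.177, -0.984, 0.0], [0.0, -0.0, -1.0]]
ft_force: [0.1, -0.1, -1.3]
opening: 0.0235
```

```bash
python3 - <<'E'
from h import *
s=sensors.sense(); print(s['tool_pos'],s['ft_force'],s['torque'])
im=cv2.cvtColor(optics.camera('side'),cv2.COLOR_RGB2BGR)
cv2.imwrite('pics/p1s.png',cv2.resize(im[160:340,220:420],None,fx=4,fy=3.33,interpolation=cv2.INTER_CUBIC))
E
```

```text
[0.47042571 0.11041642 0.30251375] [ 0.08862671 -0.12190606 -1.29854511] [0.0512417  0.03580477 0.00215959]
```

View pics/p1s.png

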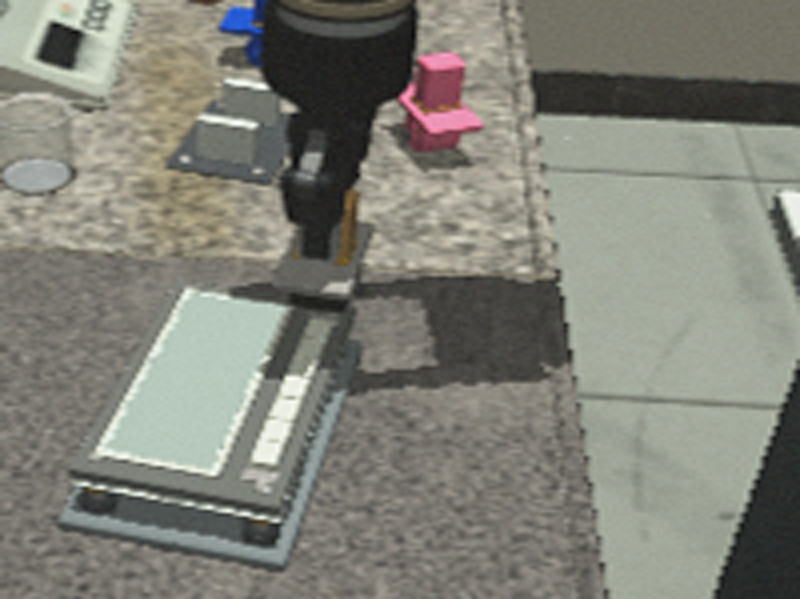

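Request:
drive_tool:
  plan:
    - [[0, 0, 0.003, 0, 0, 0], [0, 0, 0.003, 0, 0, 0], [0, 0, 0.002, 0, 0, 0], [0, 0, 0.002, 0, 0, 0]]

```text
time_s: 6.92
tool_pos: [0.4704, 0.1103, 0.292]
orientation: [[0.984, -0.177, -0.0], [-0.177, -0.984, -0.0], [-0.0, 0.0, -1.0]]
ft_force: [0.1, 0.2, -2.1]
opening: 0.0233
```

Request:
drive_tool:
  plan:
    - [[0, 0, 0.0015, 0, 0, 0], [0, 0, 0.0015, 0, 0, 0], [0, 0, 0.0015, 0, 0, 0]]

```text
time_s: 7.3
tool_pos: [0.4705, 0.1103, 0.2876]
orientation: [[0.984, -0.177, 0.0], [-0.177, -0.984, 0.0], [0.0, -0.0, -1.0]]
ft_force: [0.7, 0.0, -1.2]
opening: 0.0235
```

Request:
drive_tool:
  plan:
    - [[0, 0, 0.0013, 0, 0, 0], [0, 0, 0.0013, 0, 0, 0], [0, 0, 0.0013, 0, 0, 0]]

```text
time_s: 7.68
tool_pos: [0.4705, 0.1103, 0.2837]
orientation: [[0.984, -0.177, 0.0], [-0.177, -0.984, -0.0], [0.0, 0.0, -1.0]]
ft_force: [-0.4, -0.3, -3.0]
opening: 0.0237
```

Request:
drive_tool:
  plan:
    - [[0, 0, 0.0012, 0, 0, 0], [0, 0, 0.0012, 0, 0, 0]]

```text
time_s: 7.92
tool_pos: [0.4705, 0.1103, 0.2813]
orientation: [[0.984, -0.177, 0.0], [-0.177, -0.984, 0.0], [0.0, -0.0, -1.0]]
ft_force: [-0.6, -0.4, -1.6]
opening: 0.0238
```

Request:
drive_tool:
  plan:
    - [[0, 0, 0.0012, 0, 0, 0], [0, 0, 0.0012, 0, 0, 0]]

```text
time_s: 8.18
tool_pos: [0.4705, 0.1103, 0.2789]
orientation: [[0.984, -0.177, -0.0], [-0.177, -0.984, -0.0], [-0.0, 0.0, -1.0]]
ft_force: [0.9, 0.4, -1.3]
opening: 0.0233
```

Request:
drive_tool:
  plan:
    - [[0, 0, 0.001, 0, 0, 0], [0, 0, 0.001, 0, 0, 0]]

```text
time_s: 8.43
tool_pos: [0.4708, 0.1104, 0.2778]
orientation: [[0.984, -0.177, 0.0], [-0.177, -0.984, 0.0], [0.0, -0.0, -1.0]]
ft_force: [-1.9, -0.0, 7.6]
opening: 0.0232
```

Request:
drive_tool:
  plan:
    - [[0, 0, 0.001, 0, 0, 0]]

```text
time_s: 8.55
tool_pos: [0.4708, 0.1104, 0.2772]
orientation: [[0.984, -0.177, -0.0], [-0.177, -0.984, 0.0], [-0.0, -0.0, -1.0]]
ft_force: [-3.5, 0.6, 8.2]
opening: 0.0233
```

Request:
drive_tool:
  plan:
    - [[0, 0, 0.0008, 0, 0, 0]]

```text
time_s: 8.68
tool_pos: [0.4708, 0.1104, 0.2765]
orientation: [[0.984, -0.177, -0.0], [-0.177, -0.984, 0.0], [-0.0, -0.0, -1.0]]
ft_force: [-3.0, 0.4, 8.6]
opening: 0.0231
```

Request:
drive_tool:
  plan:
    - [[0, 0, 0.0008, 0, 0, 0]]

```text
time_s: 8.8
tool_pos: [0.4709, 0.1104, 0.2758]
orientation: [[0.984, -0.177, 0.0], [-0.177, -0.984, 0.0], [0.0, -0.0, -1.0]]
ft_force: [-3.0, -0.3, 8.8]
opening: 0.0236
```

Request:
drive_tool:
  plan:
    - [[0, 0, 0.0008, 0, 0, 0]]

```text
time_s: 8.93
tool_pos: [0.4709, 0.1104, 0.2752]
orientation: [[0.984, -0.177, -0.0], [-0.177, -0.984, -0.0], [-0.0, 0.0, -1.0]]
ft_force: [-4.0, -1.5, 10.2]
opening: 0.0236
```

Request:
drive_tool:
  plan:
    - [[0, 0, 0.0006, 0, 0, 0]]

```text
time_s: 9.05
tool_pos: [0.4709, 0.1102, 0.2748]
orientation: [[0.984, -0.177, -0.0], [-0.177, -0.984, -0.001], [-0.0, 0.001, -1.0]]
ft_force: [-3.8, -2.6, 12.3]
opening: 0.0234
```

Request:
drive_tool:
  plan:
    - [[0, 0, 0.0006, 0, 0, 0]]

```text
time_s: 9.18
tool_pos: [0.4709, 0.11, 0.2744]
orientation: [[0.984, -0.176, -0.0], [-0.176, -0.984, -0.001], [-0.0, 0.001, -1.0]]
ft_force: [-4.9, -3.1, 12.7]
opening: 0.0232
```

Request:
drive_tool:
  plan:
    - [[0, 0, 0.0004, 0, 0, 0]]

```text
time_s: 9.3
tool_pos: [0.4709, 0.1098, 0.2741]
orientation: [[0.984, -0.176, -0.001], [-0.176, -0.984, -0.002], [-0.0, 0.002, -1.0]]
ft_force: [-5.0, -3.7, 14.0]
opening: 0.0235
```

Request:
drive_tool:
  plan:
    - [[0, 0, 0.0003, 0, 0, 0]]

```text
time_s: 9.43
tool_pos: [0.4709, 0.1097, 0.2739]
orientation: [[0.984, -0.176, -0.001], [-0.176, -0.984, -0.002], [-0.0, 0.002, -1.0]]
ft_force: [-5.1, -3.4, 15.3]
opening: 0.0233
```

Request:
drive_tool:
  plan:
    - [[-0.0006, -0.0006, 0, 0, 0, 0], [0, -0.0007, 0, 0, 0, 0]]

```text
time_s: 9.68
tool_pos: [0.4707, 0.1107, 0.2739]
orientation: [[0.985, -0.175, 0.0], [-0.175, -0.984, -0.004], [0.001, 0.004, -1.0]]
ft_force: [-3.5, -6.6, 13.9]
opening: 0.0234
```

Request:
drive_tool:
  plan:
    - [[0, -0.0007, 0, 0, 0, 0], [0, -0.0007, 0, 0, 0, 0]]

```text
time_s: 9.93
tool_pos: [0.471, 0.112, 0.2739]
orientation: [[0.984, -0.175, 0.0], [-0.175, -0.984, -0.004], [0.001, 0.004, -1.0]]
ft_force: [-4.7, -5.9, 14.0]
opening: 0.0234
```

Request:
drive_tool:
  plan:
    - [[-0.0004, -0.0008, 0, 0, 0, 0], [0, -0.0008, 0, 0, 0, 0], [0, -0.0008, 0, 0, 0, 0], [0, -0.0008, 0, 0, 0, 0]]

```text
time_s: 10.42
tool_pos: [0.4716, 0.1159, 0.2741]
orientation: [[0.984, -0.177, 0.002], [-0.177, -0.984, -0.001], [0.002, 0.001, -1.0]]
ft_force: [-3.8, -1.8, 12.5]
opening: 0.023
```

Request:
drive_tool:
  plan:
    - [[0, -0.0008, 0, 0, 0, 0], [0, -0.0008, 0, 0, 0, 0], [0, -0.0008, 0, 0, 0, 0], [0, -0.0008, 0, 0, 0, 0]]

```text
time_s: 10.92
tool_pos: [0.4722, 0.1197, 0.2741]
orientation: [[0.984, -0.177, 0.003], [-0.177, -0.984, 0.001], [0.002, -0.001, -1.0]]
ft_force: [-2.7, 0.4, 11.8]
opening: 0.0235
```

Request:
drive_tool:
  plan:
    - [[0, -0.0009, 0.0002, 0, 0, 0], [0, -0.0009, 0, 0, 0, 0], [0, -0.0009, 0, 0, 0, 0], [0, -0.0009, 0, 0, 0, 0], [0, -0.0009, 0, 0, 0, 0]]

```text
time_s: 11.55
tool_pos: [0.4731, 0.1241, 0.2741]
orientation: [[0.984, -0.177, 0.003], [-0.177, -0.984, 0.001], [0.002, -0.001, -1.0]]
ft_force: [-3.1, -0.1, 12.8]
opening: 0.0233
```

Request:
drive_tool:
  plan:
    - [[0, -0.0009, 0, 0, 0, 0], [0, -0.0009, 0, 0, 0, 0], [0, -0.0009, 0, 0, 0, 0], [0, -0.0009, 0, 0, 0, 0]]

```text
time_s: 12.05
tool_pos: [0.4737, 0.1274, 0.2742]
orientation: [[0.984, -0.177, 0.002], [-0.177, -0.984, -0.001], [0.002, 0.0, -1.0]]
ft_force: [-3.6, -2.4, 13.3]
opening: 0.023
```

Request:
drive_tool:
  plan:
    - [[-0.0003, -0.0009, 0, 0, 0, 0], [0, -0.0009, 0, 0, 0, 0], [0, -0.0009, 0, 0, 0, 0], [0, -0.0009, 0, 0, 0, 0]]

```text
time_s: 12.55
tool_pos: [0.474, 0.1299, 0.2742]
orientation: [[0.985, -0.175, 0.002], [-0.175, -0.985, -0.004], [0.002, 0.004, -1.0]]
ft_force: [-3.6, -7.3, 15.0]
opening: 0.0234
```

Request:
drive_tool:
  plan:
    - [[0, -0.0009, 0, 0, 0, 0], [0, -0.0009, 0, 0, 0, 0], [0, -0.0009, 0, 0, 0, 0], [0, -0.0009, 0, 0, 0, 0]]

```text
time_s: 13.05
tool_pos: [0.4748, 0.1338, 0.2744]
orientation: [[0.984, -0.176, 0.002], [-0.176, -0.984, -0.003], [0.003, 0.002, -1.0]]
ft_force: [-3.1, -4.8, 15.8]
opening: 0.0231
```

Request:
drive_tool:
  plan:
    - [[0, -0.0009, 0, 0, 0, 0], [0, -0.0009, 0, 0, 0, 0], [0, -0.0009, 0, 0, 0, 0], [0, -0.0009, 0, 0, 0, 0]]

```text
time_s: 13.55
tool_pos: [0.4757, 0.1383, 0.2745]
orientation: [[0.984, -0.177, 0.004], [-0.177, -0.984, 0.001], [0.003, -0.001, -1.0]]
ft_force: [-2.4, 0.3, 15.5]
opening: 0.0233
```

Request:
drive_tool:
  plan:
    - [[0, -0.0009, -0.0001, 0, 0, 0], [0, -0.0009, 0, 0, 0, 0], [0, -0.0009, -0.0001, 0, 0, 0], [0, -0.0009, 0, 0, 0, 0]]

```text
time_s: 14.05
tool_pos: [0.4763, 0.142, 0.2747]
orientation: [[0.984, -0.177, 0.004], [-0.177, -0.984, 0.001], [0.003, -0.002, -1.0]]
ft_force: [-3.5, -0.8, 13.5]
opening: 0.0234
```

Request:
drive_tool:
  plan:
    - [[0, -0.0009, 0, 0, 0, 0], [0, -0.0009, -0.0001, 0, 0, 0], [0, -0.0009, 0, 0, 0, 0], [0, -0.0009, 0, 0, 0, 0]]

```text
time_s: 14.55
tool_pos: [0.4769, 0.1456, 0.2748]
orientation: [[0.984, -0.177, 0.004], [-0.177, -0.984, 0.001], [0.003, -0.002, -1.0]]
ft_force: [-3.0, -0.1, 13.2]
opening: 0.0234
```

Request:
drive_tool:
  plan:
    - [[0, -0.0009, 0, 0, 0, 0], [0, -0.0009, -0.0001, 0, 0, 0], [0, -0.0009, 0, 0, 0, 0], [0, -0.0009, 0, 0, 0, 0]]

```text
time_s: 15.05
tool_pos: [0.4774, 0.1479, 0.2748]
orientation: [[0.985, -0.175, 0.002], [-0.175, -0.985, -0.003], [0.003, 0.003, -1.0]]
ft_force: [-3.9, -6.0, 16.5]
opening: 0.0235
```

Request:
drive_tool:
  plan:
    - [[-0.0003, -0.0009, -0.0001, 0, 0, 0], [0, -0.0009, 0, 0, 0, 0], [0, -0.0009, -0.0001, 0, 0, 0], [0, -0.0009, 0, 0, 0, 0]]

```text
time_s: 15.55
tool_pos: [0.4778, 0.151, 0.2749]
orientation: [[0.985, -0.175, 0.003], [-0.175, -0.985, -0.004], [0.003, 0.004, -1.0]]
ft_force: [-3.0, -6.5, 15.2]
opening: 0.0231
```

Request:
drive_tool:
  plan:
    - [[0, -0.0009, -0.0001, 0, 0, 0], [0, -0.0009, 0, 0, 0, 0], [0, -0.0009, 0, 0, 0, 0], [0, -0.0009, -0.0001, 0, 0, 0]]

```text
time_s: 16.05
tool_pos: [0.4786, 0.1557, 0.2752]
orientation: [[0.984, -0.177, 0.004], [-0.177, -0.984, -0.001], [0.004, -0.0, -1.0]]
ft_force: [-3.0, -2.1, 12.9]
opening: 0.0232
```

Request:
drive_tool:
  plan:
    - [[0, -0.0009, 0, 0, 0, 0], [0, -0.0009, -0.0001, 0, 0, 0], [0, -0.0009, 0, 0, 0, 0], [0, -0.0009, 0, 0, 0, 0]]

```text
time_s: 16.55
tool_pos: [0.4793, 0.1598, 0.2753]
orientation: [[0.984, -0.177, 0.004], [-0.177, -0.984, 0.001], [0.004, -0.002, -1.0]]
ft_force: [-2.1, -1.1, 11.5]
opening: 0.0238
```

Request:
drive_tool:
  plan:
    - [[0, -0.0009, 0.0002, 0, 0, 0], [0, -0.0009, 0, 0, 0, 0], [0, -0.0009, 0, 0, 0, 0], [0, -0.0009, 0, 0, 0, 0]]

```text
time_s: 17.05
tool_pos: [0.48, 0.1634, 0.2754]
orientation: [[0.984, -0.177, 0.004], [-0.177, -0.984, 0.001], [0.004, -0.002, -1.0]]
ft_force: [-2.2, 0.1, 14.4]
opening: 0.0233
```

Request:
drive_tool:
  plan:
    - [[0, -0.0009, 0, 0, 0, 0], [0, -0.0009, 0, 0, 0, 0], [0, -0.0009, 0, 0, 0, 0], [0, -0.0009, 0, 0, 0, 0]]

```text
time_s: 17.55
tool_pos: [0.4806, 0.1668, 0.2754]
orientation: [[0.984, -0.177, 0.004], [-0.177, -0.984, 0.001], [0.004, -0.001, -1.0]]
ft_force: [-2.7, -2.2, 14.7]
opening: 0.0233
```

Request:
drive_tool:
  plan:
    - [[-0.0002, -0.0009, 0, 0, 0, 0], [0, -0.0009, 0, 0, 0, 0], [0, -0.0009, 0, 0, 0, 0], [0, -0.0009, 0, 0, 0, 0]]

```text
time_s: 18.05
tool_pos: [0.481, 0.1692, 0.2754]
orientation: [[0.985, -0.175, 0.003], [-0.175, -0.985, -0.003], [0.004, 0.003, -1.0]]
ft_force: [-2.9, -7.7, 16.9]
opening: 0.0236
```

Request:
drive_tool:
  plan:
    - [[0, -0.0009, -0.0001, 0, 0, 0], [0, -0.0009, -0.0001, 0, 0, 0], [0, -0.0009, 0, 0, 0, 0], [0, -0.0009, 0, 0, 0, 0]]

```text
time_s: 18.55
tool_pos: [0.4817, 0.173, 0.2757]
orientation: [[0.984, -0.176, 0.004], [-0.176, -0.984, -0.002], [0.004, 0.001, -1.0]]
ft_force: [-2.9, -4.5, 15.6]
opening: 0.0236
```

Request:
drive_tool:
  plan:
    - [[0, -0.0009, -0.0001, 0, 0, 0], [0, -0.0009, 0, 0, 0, 0], [0, -0.0009, 0, 0, 0, 0], [0, -0.0009, 0, 0, 0, 0]]

```text
time_s: 19.05
tool_pos: [0.4825, 0.1776, 0.2758]
orientation: [[0.984, -0.177, 0.005], [-0.177, -0.984, 0.001], [0.004, -0.002, -1.0]]
ft_force: [-2.3, -1.6, 13.3]
opening: 0.0232
```

Request:
drive_tool:
  plan:
    - [[0, -0.0009, -0.0001, 0, 0, 0], [0, -0.0009, 0, 0, 0, 0], [0, -0.0009, 0, 0, 0, 0], [0, -0.0009, 0, 0, 0, 0]]

```text
time_s: 19.55
tool_pos: [0.4831, 0.1812, 0.2759]
orientation: [[0.984, -0.177, 0.005], [-0.177, -0.984, 0.001], [0.004, -0.002, -1.0]]
ft_force: [-3.9, 0.6, 13.7]
opening: 0.0232
```

Steady pressing at about 15 N. I'll keep going.

Request:
drive_tool:
  plan:
    - [[0, -0.0009, -0.0001, 0, 0, 0], [0, -0.0009, 0, 0, 0, 0], [0, -0.0009, 0, 0, 0, 0], [0, -0.0009, 0, 0, 0, 0]]

```text
time_s: 20.05
tool_pos: [0.4837, 0.1848, 0.276]
orientation: [[0.984, -0.177, 0.005], [-0.177, -0.984, 0.002], [0.004, -0.002, -1.0]]
ft_force: [-2.6, -0.4, 13.7]
opening: 0.0233
```

Request:
drive_tool:
  plan:
    - [[-0.0002, -0.0009, 0, 0, 0, 0], [0, -0.0009, 0, 0, 0, 0], [0, -0.0009, 0, 0, 0, 0], [0, -0.0009, 0, 0, 0, 0]]

```text
time_s: 20.55
tool_pos: [0.4841, 0.1875, 0.276]
orientation: [[0.984, -0.176, 0.004], [-0.176, -0.984, -0.001], [0.004, 0.001, -1.0]]
ft_force: [-1.9, -5.6, 15.2]
opening: 0.0235
```

Request:
drive_tool:
  plan:
    - [[0, -0.0009, -0.0001, 0, 0, 0], [0, -0.0009, 0, 0, 0, 0], [0, -0.0009, 0, 0, 0, 0], [0, -0.0009, 0, 0, 0, 0]]

```text
time_s: 21.05
tool_pos: [0.4847, 0.1904, 0.2761]
orientation: [[0.984, -0.175, 0.004], [-0.175, -0.984, -0.003], [0.004, 0.003, -1.0]]
ft_force: [-2.8, -6.6, 16.2]
opening: 0.0236
```

Request:
drive_tool:
  plan:
    - [[0, -0.0009, -0.0001, 0, 0, 0], [0, -0.0009, 0, 0, 0, 0], [0, -0.0009, -0.0001, 0, 0, 0], [0, -0.0009, 0, 0, 0, 0]]

```text
time_s: 21.55
tool_pos: [0.4855, 0.1949, 0.2764]
orientation: [[0.984, -0.177, 0.005], [-0.177, -0.984, -0.0], [0.005, -0.001, -1.0]]
ft_force: [-2.6, -2.9, 14.4]
opening: 0.0233
```

Request:
drive_tool:
  plan:
    - [[0, -0.0009, -0.0001, 0, 0, 0], [0, -0.0009, 0, 0, 0, 0], [0, -0.0009, 0, 0, 0, 0], [0, -0.0009, 0, 0, 0, 0]]

```text
time_s: 22.05
tool_pos: [0.4862, 0.199, 0.2765]
orientation: [[0.984, -0.177, 0.005], [-0.177, -0.984, 0.002], [0.005, -0.003, -1.0]]
ft_force: [-2.0, -0.9, 13.5]
opening: 0.0233
```

Request:
drive_tool:
  plan:
    - [[0, -0.0009, 0, 0, 0, 0], [0, -0.0009, -0.0001, 0, 0, 0], [0, -0.0009, 0, 0, 0, 0], [0, -0.0009, 0, 0, 0, 0]]

```text
time_s: 22.55
tool_pos: [0.4868, 0.2026, 0.2766]
orientation: [[0.984, -0.177, 0.005], [-0.177, -0.984, 0.002], [0.005, -0.003, -1.0]]
ft_force: [-3.3, 0.0, 13.1]
opening: 0.0233
```

Request:
drive_tool:
  plan:
    - [[-0.0002, -0.0009, 0, 0, 0, 0], [0, -0.0009, 0, 0, 0, 0], [0, -0.0009, -0.0001, 0, 0, 0], [0, -0.0009, 0, 0, 0, 0]]

```text
time_s: 23.05
tool_pos: [0.4873, 0.2057, 0.2767]
orientation: [[0.984, -0.176, 0.005], [-0.176, -0.984, -0.0], [0.005, -0.001, -1.0]]
ft_force: [-1.9, -3.5, 13.9]
opening: 0.0233
```

Request:
drive_tool:
  plan:
    - [[0, -0.0009, 0, 0, 0, 0], [0, -0.0009, 0, 0, 0, 0], [0, -0.0009, 0, 0, 0, 0], [0, -0.0009, 0, 0, 0, 0]]

```text
time_s: 23.55
tool_pos: [0.4878, 0.208, 0.2767]
orientation: [[0.985, -0.175, 0.004], [-0.175, -0.985, -0.004], [0.004, 0.003, -1.0]]
ft_force: [-2.4, -7.9, 16.3]
opening: 0.0235
```

Request:
drive_tool:
  plan:
    - [[0, -0.0009, -0.0001, 0, 0, 0], [0, -0.0009, 0, 0, 0, 0], [0, -0.0009, -0.0001, 0, 0, 0], [0, -0.0009, 0, 0, 0, 0]]

```text
time_s: 24.05
tool_pos: [0.4885, 0.2118, 0.2769]
orientation: [[0.984, -0.176, 0.004], [-0.176, -0.984, -0.002], [0.005, 0.002, -1.0]]
ft_force: [-2.4, -5.6, 15.4]
opening: 0.0235
```

Request:
drive_tool:
  plan:
    - [[0, -0.0009, 0, 0, 0, 0], [0, -0.0009, -0.0001, 0, 0, 0], [0, -0.0009, 0, 0, 0, 0], [0, -0.0009, 0, 0, 0, 0]]

```text
time_s: 24.55
tool_pos: [0.4892, 0.2167, 0.2771]
orientation: [[0.984, -0.177, 0.006], [-0.177, -0.984, 0.002], [0.005, -0.003, -1.0]]
ft_force: [-2.0, -1.2, 12.5]
opening: 0.0233
```

Request:
drive_tool:
  plan:
    - [[0, -0.0009, 0, 0, 0, 0], [0, -0.0009, -0.0001, 0, 0, 0], [0, -0.0009, 0, 0, 0, 0], [0, -0.0009, 0, 0, 0, 0]]

```text
time_s: 25.05
tool_pos: [0.4899, 0.2204, 0.2772]
orientation: [[0.984, -0.177, 0.006], [-0.177, -0.984, 0.002], [0.005, -0.003, -1.0]]
ft_force: [-1.4, -1.1, 12.2]
opening: 0.0232
```

Request:
drive_tool:
  plan:
    - [[0, -0.0009, 0.0001, 0, 0, 0], [0, -0.0009, 0, 0, 0, 0], [0, -0.0009, 0, 0, 0, 0], [0, -0.0009, 0, 0, 0, 0]]

```text
time_s: 25.55
tool_pos: [0.4906, 0.224, 0.2773]
orientation: [[0.984, -0.177, 0.006], [-0.177, -0.984, 0.002], [0.005, -0.003, -1.0]]
ft_force: [-1.8, -1.4, 14.0]
opening: 0.0237
```

Request:
drive_tool:
  plan:
    - [[0, -0.0009, 0, 0, 0, 0], [0, -0.0009, 0, 0, 0, 0], [0, -0.0009, 0, 0, 0, 0]]

```text
time_s: 25.92
tool_pos: [0.491, 0.2267, 0.2773]
orientation: [[0.984, -0.177, 0.006], [-0.177, -0.984, 0.002], [0.005, -0.003, -1.0]]
ft_force: [-2.4, -1.9, 14.4]
opening: 0.0233
```

Request:
drive_tool:
  plan:
    - [[0, -0.0009, 0, 0, 0, 0], [0, -0.0009, 0, 0, 0, 0]]

```text
time_s: 26.18
tool_pos: [0.4914, 0.2285, 0.2774]
orientation: [[0.984, -0.177, 0.006], [-0.177, -0.984, 0.002], [0.005, -0.003, -1.0]]
ft_force: [-2.0, -1.2, 13.4]
opening: 0.0237
```

Request:
drive_tool:
  plan:
    - [[0, 0.001, 0, 0, 0, 0], [0, 0.002, 0.0001, 0, 0, 0], [0, 0.002, 0.0001, 0, 0, 0], [0, 0.002, 0, 0, 0, 0], [0, 0.002, 0.0001, 0, 0, 0]]

```text
time_s: 26.8
tool_pos: [0.4898, 0.2198, 0.2771]
orientation: [[0.984, -0.178, 0.006], [-0.178, -0.984, 0.003], [0.005, -0.004, -1.0]]
ft_force: [-2.3, 0.7, 13.2]
opening: 0.0235
```

Request:
drive_tool:
  plan:
    - [[0, 0.002, 0.0001, 0, 0, 0], [0, 0.002, 0, 0, 0, 0], [0, 0.002, 0.0001, 0, 0, 0], [0, 0.002, 0, 0, 0, 0], [0, 0.002, 0.0001, 0, 0, 0], [0, 0.002, 0, 0, 0, 0]]

```text
time_s: 27.55
tool_pos: [0.4877, 0.208, 0.2768]
orientation: [[0.984, -0.178, 0.006], [-0.178, -0.984, 0.003], [0.005, -0.004, -1.0]]
ft_force: [-1.9, 0.5, 14.2]
opening: 0.0234
```

Request:
drive_tool:
  plan:
    - [[0, 0.002, 0.0001, 0, 0, 0], [0, 0.002, 0, 0, 0, 0], [0, 0.002, 0.0001, 0, 0, 0], [0, 0.002, 0, 0, 0, 0], [0, 0.002, 0.0001, 0, 0, 0], [0, 0.002, 0, 0, 0, 0], [0, 0.002, 0.0001, 0, 0, 0], [0, 0.002, 0, 0, 0, 0]]

```text
time_s: 28.55
tool_pos: [0.4849, 0.1921, 0.2763]
orientation: [[0.984, -0.178, 0.006], [-0.178, -0.984, 0.003], [0.005, -0.004, -1.0]]
ft_force: [-1.4, 0.7, 13.2]
opening: 0.0232
```

Request:
drive_tool:
  plan:
    - [[0, 0.002, 0.0001, 0, 0, 0], [0, 0.002, 0, 0, 0, 0], [0, 0.002, 0.0001, 0, 0, 0], [0, 0.002, 0, 0, 0, 0], [0, 0.002, 0.0001, 0, 0, 0], [0, 0.002, 0, 0, 0, 0], [0, 0.002, 0.0001, 0, 0, 0], [0, 0.002, 0, 0, 0, 0]]

```text
time_s: 29.55
tool_pos: [0.4821, 0.1763, 0.2757]
orientation: [[0.984, -0.177, 0.006], [-0.178, -0.984, 0.002], [0.005, -0.003, -1.0]]
ft_force: [-2.6, 0.2, 14.3]
opening: 0.0234
```

Request:
drive_tool:
  plan:
    - [[0, 0.002, 0.0001, 0, 0, 0], [0, 0.002, 0, 0, 0, 0], [0, 0.002, 0.0001, 0, 0, 0], [0, 0.002, 0, 0, 0, 0], [0, 0.002, 0.0001, 0, 0, 0], [0, 0.002, 0, 0, 0, 0], [0, 0.002, 0.0001, 0, 0, 0], [0, 0.002, 0, 0, 0, 0]]

```text
time_s: 30.55
tool_pos: [0.4792, 0.1605, 0.2753]
orientation: [[0.984, -0.177, 0.006], [-0.177, -0.984, 0.002], [0.006, -0.003, -1.0]]
ft_force: [-1.8, 1.5, 13.2]
opening: 0.0234
```

Request:
drive_tool:
  plan:
    - [[0, 0.002, 0.0001, 0, 0, 0], [0, 0.002, 0, 0, 0, 0], [0, 0.002, 0.0001, 0, 0, 0], [0, 0.002, 0, 0, 0, 0], [0, 0.002, 0.0001, 0, 0, 0], [0, 0.002, 0, 0, 0, 0], [0, 0.002, 0.0001, 0, 0, 0], [0, 0.002, 0, 0, 0, 0]]

```text
time_s: 31.55
tool_pos: [0.4764, 0.1446, 0.2748]
orientation: [[0.984, -0.177, 0.006], [-0.177, -0.984, 0.002], [0.006, -0.003, -1.0]]
ft_force: [-2.2, 0.2, 13.5]
opening: 0.0236
```

Request:
drive_tool:
  plan:
    - [[0, 0.002, 0.0001, 0, 0, 0], [0, 0.002, 0, 0, 0, 0], [0, 0.002, 0.0001, 0, 0, 0], [0, 0.002, 0, 0, 0, 0], [0, 0.002, 0.0001, 0, 0, 0], [0, 0.002, 0, 0, 0, 0], [0, 0.002, 0.0001, 0, 0, 0], [0, 0.002, 0, 0, 0, 0]]

```text
time_s: 32.55
tool_pos: [0.4736, 0.1288, 0.2743]
orientation: [[0.984, -0.177, 0.006], [-0.177, -0.984, 0.002], [0.006, -0.003, -1.0]]
ft_force: [-2.2, 1.0, 13.3]
opening: 0.023
```

Request:
drive_tool:
  plan:
    - [[0, 0.002, 0.0001, 0, 0, 0], [0, 0.002, 0, 0, 0, 0], [0, 0.002, 0.0001, 0, 0, 0], [0, 0.002, 0, 0, 0, 0], [0, 0.002, 0.0001, 0, 0, 0], [0, 0.002, 0, 0, 0, 0], [0, 0.002, 0.0001, 0, 0, 0]]

```text
time_s: 33.42
tool_pos: [0.4711, 0.115, 0.2737]
orientation: [[0.984, -0.177, 0.006], [-0.177, -0.984, 0.001], [0.006, -0.002, -1.0]]
ft_force: [-1.1, 0.4, 13.2]
opening: 0.0234
```

Request:
drive_tool:
  plan:
    - [[0, 0.002, 0.0001, 0, 0, 0], [0, 0.002, 0.0001, 0, 0, 0], [0, 0.002, 0.0001, 0, 0, 0], [0, 0.001, 0, 0, 0, 0], [0, 0, 0, 0, 0, 0], [0, 0, 0, 0, 0, 0]]

```text
time_s: 34.17
tool_pos: [0.4699, 0.1079, 0.2735]
orientation: [[0.984, -0.177, 0.006], [-0.177, -0.984, 0.001], [0.006, -0.002, -1.0]]
ft_force: [-1.8, -1.2, 13.2]
opening: 0.0234
```

Request:
drive_tool:
  plan:
    - [[0, 0, -0.003, 0, 0, 0], [0, 0, -0.01, 0, 0, 0], [0, 0, -0.03, 0, 0, 0], [0, 0, -0.03, 0, 0, 0], [0, 0, -0.02, 0, 0, 0], [0, 0, 0, 0, 0, 0]]

```text
time_s: 34.92
tool_pos: [0.4683, 0.1077, 0.3648]
orientation: [[0.984, -0.177, 0.004], [-0.177, -0.984, 0.0], [0.004, -0.001, -1.0]]
ft_force: [0.0, -0.1, -1.1]
opening: 0.0232
```

```bash
python3 - <<'E'
from h import *
s=sensors.sense(); print(s['tool_pos'],s['ft_force'])
rows([.42,.169,.37],down(-.18),5)
rows([.538,-.1854,.372],down(-.213),8)
im=cv2.cvtColor(optics.camera('side'),cv2.COLOR_RGB2BGR)
cv2.imwrite('pics/q1s.png',cv2.resize(im[160:340,220:420],None,fx=4,fy=3.33,interpolation=cv2.INTER_CUBIC))
E
```

```text
[0.46833056 0.10769701 0.36480328] [ 0.02691783 -0.07553384 -1.08542857]
max 0.0117 0.015692673449734434
[[-0.0117,-0.0104,-0.0011,-0.0002,-0.0007,0.0004],[-0.0117,-0.0103,-0.0011,-0.0002,-0.0007,0.0004],[-0.0117,-0.0103,-0.001,-0.0002,-0.0007,0.0003],[-0.0117,-0.0104,-0.001,-0.0003,-0.0007,0.0004],[-0.0117,-0.0103,-0.0011,-0.0002,-0.0008,0.0003]]
max 0.0345 0.03773314193119889
[[0.0151,0.0345,-0.0009,-0.0002,-0.0004,0.0044],[0.0152,0.0344,-0.0009,-0.0001,-0.0005,0.0043],[0.0154,0.0344,-0.0009,-0.0002,-0.0004,0.0044],[0.0155,0.0343,-0.0009,-0.0001,-0.0005,0.0043],[0.0157,0.0343,-0.0009,-0.0002,-0.0004,0.0044],[0.0158,0.0342,-0.0009,-0.0001,-0.0005,0.0043],[0.0159,0.0341,-0.0009,-0.0002,-0.0004,0.0044],[0.0161,0.034,-0.0008,-0.0001,-0.0005,0.0043]]
```

View pics/q1s.png

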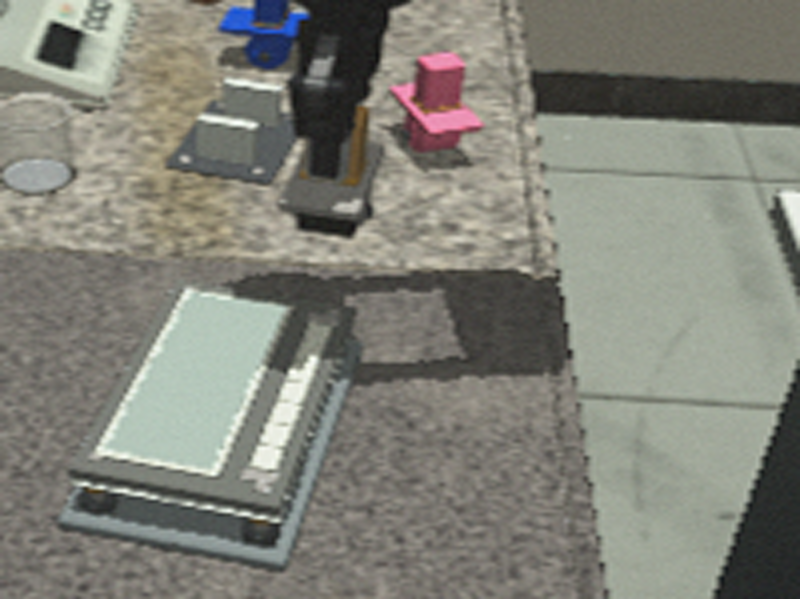

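Request:
drive_tool:
  plan:
    - [[0.015, 0.035, -0.001, 0, -0.001, 0.004], [0.015, 0.0345, -0.001, 0, -0.001, 0.004], [0.0155, 0.034, -0.001, 0, -0.001, 0.005], [0.0155, 0.0345, -0.001, 0, -0.0005, 0.004], [0.0155, 0.034, -0.001, 0, 0, 0.005], [0.016, 0.034, -0.001, 0, 0, 0.004], [0.016, 0.034, 0, 0, 0, 0.005], [0.016, 0.034, 0, 0, 0, 0.004]]

```text
time_s: 35.98
tool_pos: [0.5368, -0.1861, 0.3666]
orientation: [[0.977, -0.212, -0.007], [-0.212, -0.977, 0.002], [-0.007, -0.001, -1.0]]
ft_force: [0.0, 0.0, -1.9]
opening: 0.0238
```

Request:
drive_tool:
  plan:
    - [[0, 0, 0, 0, 0, 0], [0, 0, 0, 0, 0, 0], [0, 0, 0, 0, 0, 0]]

```text
time_s: 36.35
tool_pos: [0.5369, -0.1842, 0.368]
orientation: [[0.978, -0.211, -0.005], [-0.211, -0.978, 0.002], [-0.006, -0.001, -1.0]]
ft_force: [-0.1, -0.7, -1.9]
opening: 0.0234
```

```bash
python3 - <<'E'
from h import *
s=sensors.sense(); print(s['tool_pos'],s['ft_force'],s['orientation'].round(4))
rows([.5375,-.1854,.372],down(-.2127),1)
im=cv2.cvtColor(optics.camera('wrist'),cv2.COLOR_RGB2BGR)
cv2.imwrite('pics/r1w.png',im)
a=cv2.imread('pics/l1w.png')
cv2.imwrite('pics/r1c.png',np.hstack([cv2.resize(x[130:360,180:380],None,fx=1.95,fy=1.95) for x in (a,im)]))
E
```

```text
[ 0.53688412 -0.18417046  0.36797997] [-0.12654577 -0.69506673 -1.88479808] [[ 9.775e-01 -2.107e-01 -5.300e-03]
 [-2.107e-01 -9.776e-01  1.800e-03]
 [-5.600e-03 -6.000e-04 -1.000e+00]]
max 0.004 0.004224926034855522
[[0.0008,0.0011,-0.004,-0.0006,0.0056,0.0004]]
```

View pics/r1c.png

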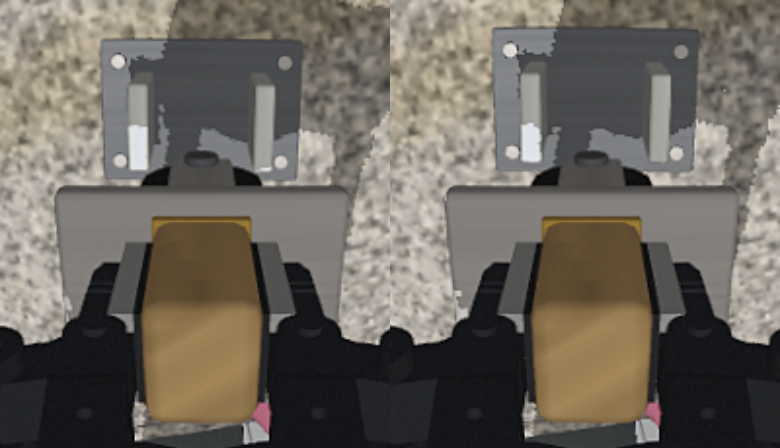

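View pics/r1w.png

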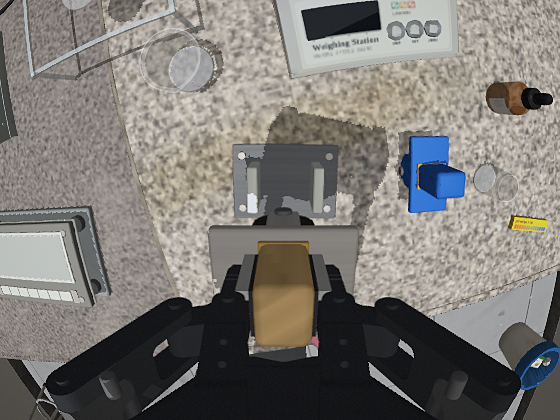

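Request:
drive_tool:
  plan:
    - [[0.0005, 0.0011, 0.01, 0, 0.006, 0.001], [0, 0, 0.03, 0, 0, 0], [0, 0, 0.035, 0, 0, 0], [0, 0, 0.02, 0, 0, 0], [0, 0, 0, 0, 0, 0], [0, 0, 0, 0, 0, 0]]

```text
time_s: 37.15
tool_pos: [0.5382, -0.1864, 0.2746]
orientation: [[0.977, -0.212, 0.004], [-0.212, -0.977, -0.001], [0.004, 0.0, -1.0]]
ft_force: [0.8, -0.4, -1.9]
opening: 0.0233
```

```bash
python3 - <<'E'
from h import *
s=sensors.sense(); print(s['tool_pos'],s['ft_force'],s['orientation'].round(4))
rows([.5375,-.1854,.231],down(-.2127),1)
for n in('wrist','side'):
    im=cv2.cvtColor(optics.camera(n),cv2.COLOR_RGB2BGR)
    if n=='side': im=cv2.resize(im[100:260,200:400],None,fx=4,fy=3.75,interpolation=cv2.INTER_CUBIC)
    cv2.imwrite(f'pics/r2{n}.png',im)
E
```

```text
[ 0.53820389 -0.18642278  0.27456823] [ 0.83042037 -0.44306199 -1.917786  ] [[ 9.772e-01 -2.122e-01  3.700e-03]
 [-2.122e-01 -9.772e-01 -1.100e-03]
 [ 3.800e-03  3.000e-04 -1.000e+00]]
max 0.0436 0.04362315898694179
[[-0.0011,-0.0009,0.0436,0.0003,-0.0038,-0.0012]]
```

View pics/r2wrist.png

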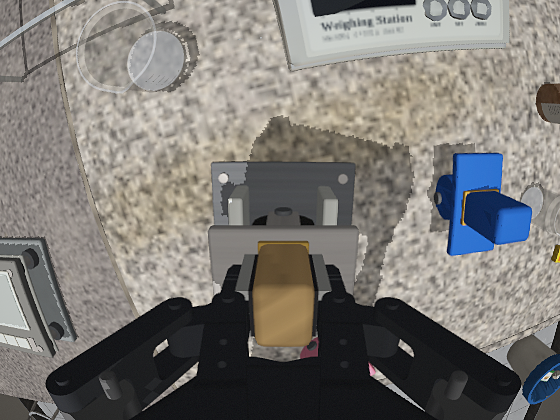

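View pics/r2side.png

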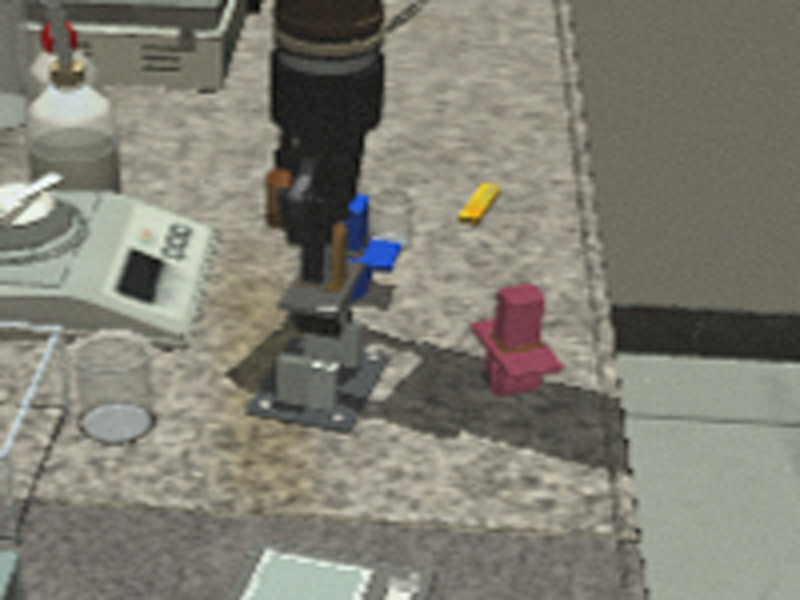

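Aligned over the rest. Next I'll lower to just above contact, then ease down.

Request:
drive_tool:
  plan:
    - [[-0.0005, -0.0006, 0.01, 0, -0.003, 0], [0, 0, 0.015, 0, 0, 0], [0, 0, 0.01, 0, 0, 0], [0, 0, 0.004, 0, 0, 0], [0, 0, 0, 0, 0, 0], [0, 0, 0, 0, 0, 0]]

```text
time_s: 38.0
tool_pos: [0.5377, -0.1859, 0.2352]
orientation: [[0.977, -0.213, 0.0], [-0.213, -0.977, -0.0], [0.0, 0.0, -1.0]]
ft_force: [-0.7, -0.1, -1.5]
opening: 0.0234
```

Request:
drive_tool:
  plan:
    - [[0, 0, 0.001, 0, 0, 0], [0, 0, 0.001, 0, 0, 0], [0, 0, 0.001, 0, 0, 0]]

```text
time_s: 38.38
tool_pos: [0.5374, -0.1858, 0.232]
orientation: [[0.977, -0.213, -0.0], [-0.213, -0.977, -0.0], [-0.0, 0.0, -1.0]]
ft_force: [-0.5, -0.4, -1.9]
opening: 0.0235
```

Request:
drive_tool:
  plan:
    - [[0, 0, 0.0007, 0, 0, 0], [0, 0, 0.0007, 0, 0, 0], [0, 0, 0, 0, 0, 0]]

```text
time_s: 38.75
tool_pos: [0.5375, -0.1858, 0.2308]
orientation: [[0.977, -0.213, -0.001], [-0.213, -0.977, 0.0], [-0.001, 0.0, -1.0]]
ft_force: [-1.7, 0.4, 0.5]
opening: 0.0234
```

Contact with the cheeks (about 2.4 N). One light press more, then release.

Request:
drive_tool:
  plan:
    - [[0, 0, 0.0003, 0, 0, 0], [0, 0, 0, 0, 0, 0]]

```text
time_s: 39.0
tool_pos: [0.5374, -0.1858, 0.2308]
orientation: [[0.977, -0.212, -0.001], [-0.212, -0.977, 0.0], [-0.001, 0.0, -1.0]]
ft_force: [-2.9, 0.8, 4.5]
opening: 0.023
```

Request:
drive_tool:
  plan:
    - [[0, 0, 0, 0, 0, 0], [0, 0, 0, 0, 0, 0], [0, 0, 0, 0, 0, 0], [0, 0, 0, 0, 0, 0], [0, 0, 0, 0, 0, 0]]
  gripper: 0.0854

```text
time_s: 39.62
tool_pos: [0.5374, -0.1858, 0.2302]
orientation: [[0.977, -0.213, -0.0], [-0.213, -0.977, 0.0], [-0.0, 0.0, -1.0]]
ft_force: [-0.4, -0.1, -0.5]
opening: 0.0854
```

```bash
python3 - <<'E'
from h import *
s=sensors.sense(); print(s['tool_pos'],s['ft_force'])
for n in('wrist','side'):
    im=cv2.cvtColor(optics.camera(n),cv2.COLOR_RGB2BGR)
    if n=='side': im=cv2.resize(im[100:260,200:400],None,fx=4,fy=3.75,interpolation=cv2.INTER_CUBIC)
    cv2.imwrite(f'pics/r3{n}.png',im)
E
```

```text
[ 0.53744244 -0.18578572  0.2301831 ] [-0.4001967  -0.08119402 -0.50602714]
```

View pics/r3wrist.png

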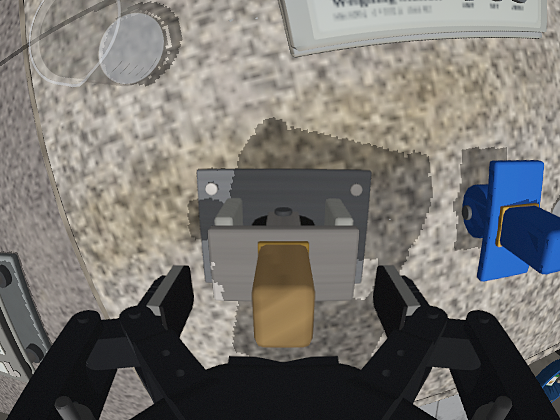

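Released. The roller stands centred, as before the pick. I'll rise straight up, then look at the strip with the wrist camera.

Request:
drive_tool:
  plan:
    - [[0, 0, -0.02, 0, 0, 0], [0, 0, -0.04, 0, 0, 0], [0, 0, -0.05, 0, 0, 0], [0, 0, -0.04, 0, 0, 0], [-0.02, -0.034, 0, 0, 0, 0], [-0.027, -0.047, 0, 0, 0, 0], [-0.027, -0.047, 0, 0, 0, 0], [-0.027, -0.047, 0, 0, 0, 0]]

```text
time_s: 40.72
tool_pos: [0.4754, 0.0081, 0.382]
orientation: [[0.977, -0.213, 0.002], [-0.213, -0.977, 0.0], [0.002, -0.001, -1.0]]
ft_force: [0.8, 1.1, -1.1]
opening: 0.0852
```

Request:
drive_tool:
  plan:
    - [[-0.027, -0.047, 0, 0, 0, -0.01], [-0.027, -0.047, 0, 0, 0, -0.01], [-0.019, -0.036, 0, 0, 0, -0.01], [-0.01, -0.02, 0, 0, 0, 0], [0, 0, 0, 0, 0, 0], [0, 0, 0, 0, 0, 0]]

```text
time_s: 41.48
tool_pos: [0.425, 0.17, 0.3812]
orientation: [[0.983, -0.183, 0.001], [-0.183, -0.983, -0.0], [0.001, -0.0, -1.0]]
ft_force: [0.4, 0.1, 0.1]
opening: 0.0853
```

```bash
python3 - <<'E'
from h import *
s=sensors.sense(); print(s['tool_pos'],s['ft_force'])
im=cv2.cvtColor(optics.camera('wrist'),cv2.COLOR_RGB2BGR); cv2.imwrite('pics/f1w.png',im)
a=cv2.imread('pics/t1w.png')
cv2.imwrite('pics/f1c.png',np.vstack([cv2.resize(x[100:160,160:380],None,fx=3.6,fy=4.8,interpolation=cv2.INTER_CUBIC) for x in(a,im)]))
im=cv2.cvtColor(optics.camera('side'),cv2.COLOR_RGB2BGR); cv2.imwrite('pics/f1s.png',cv2.resize(im[120:340,220:420],None,fx=3,fy=2.7,interpolation=cv2.INTER_CUBIC))
im=cv2.cvtColor(optics.camera('top'),cv2.COLOR_RGB2BGR); cv2.imwrite('pics/f1t.png',cv2.resize(im[160:280,290:450],None,fx=5,fy=5,interpolation=cv2.INTER_CUBIC))
E
```

```text
[0.42501715 0.17003161 0.38115475] [0.37066924 0.09575347 0.08756974]
```

View pics/f1c.png

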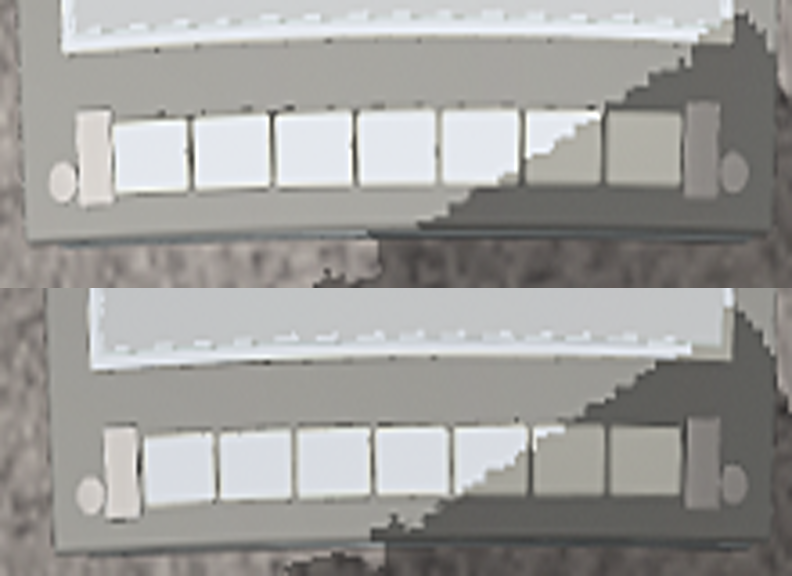

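View pics/f1s.png

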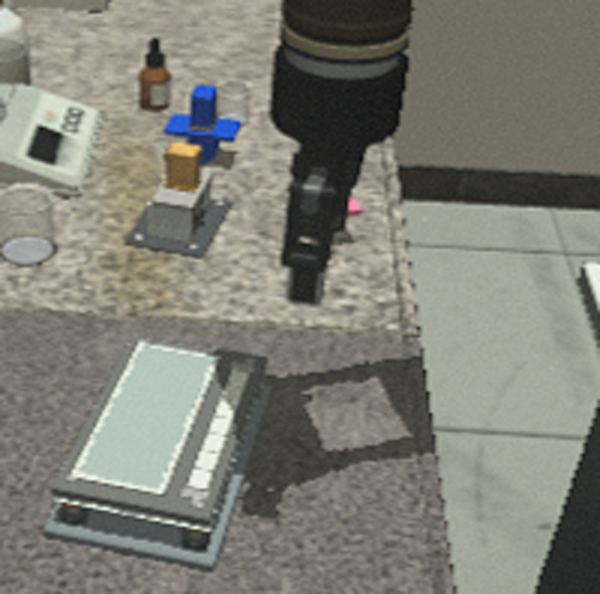

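View pics/f1t.png

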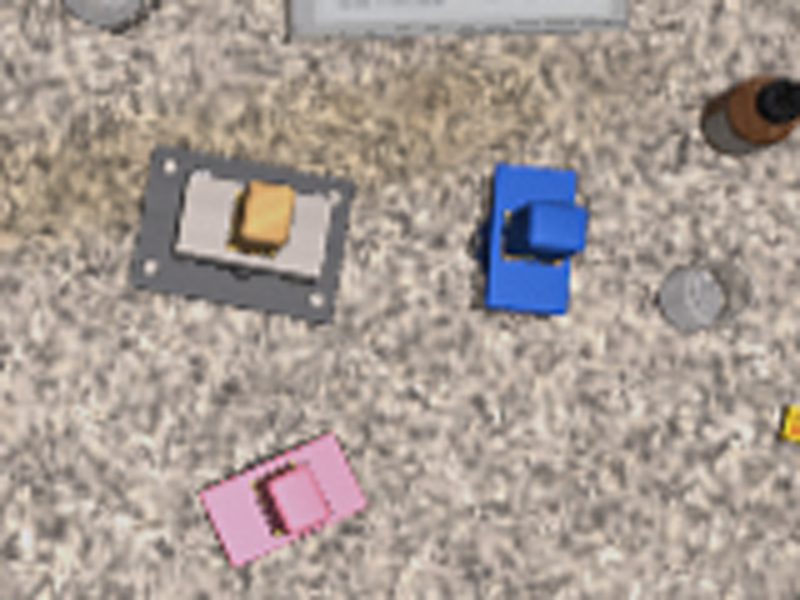

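```bash
python3 -c "
from bench import order
print(order.sign_off())"
```

```text
the job is handed in; nothing more can be done
None
```

I took the tan-handled roller out of its rest and rolled it along the strip from link 0 to link 6 and back. I then stood it back in its rest, let go and handed the job in at about 41.6 s.

- **Force:** the readings, taken at the end of each call, gave about 13–19 N pressing downwards and at most about 20 N in total. A brief peak between readings would not show, but the 25 N limit was never near in any reading.
- **Links:** the heights on the return pass matched those on the way out, along a straight line sloping about 0.03 rad. Link 0 went in about 4.3 mm, and the last wrist picture shows all seven links level. I could not read the links' travel directly, so seating is judged from force, height and pictures.
- **Roller:** it stands upright and centred on the cheeks, and the before and after wrist pictures showed no slip in the grip.
- **Surroundings:** the fingers and arm stayed clear of the tray. The bystanders visible in the last pictures look where they were. I did not check the crucible at the end, but the arm never went near it.

One disagreement: before the grasp, the side camera put the handle about 5 mm off from the wrist camera. I trusted the wrist camera, and the grasp and the return to the rest both came out right.

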